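Shut down the jeweller's soldering station

ROBOT

A 6-joint arm with a two-finger parallel gripper is mounted at the origin on the work surface. World frame = base frame: x ahead of the robot, y to its left, z up, the work surface at z = 0. Lengths are in m, angles in rad, forces in N, time in s.
With the tool pointing down it reaches from about 0.375 to 0.9 m from the base axis. Payload 3.1 kg.
Tool frame: the origin (TCP) lies midway between the tips of the shut fingers; the grasp point (between the pads) lies grip_point_offset behind it (grip_point_offset is the distance from the TCP to the grasp point, in m); y points along the fingers, z is the direction in which the jaws open and shut, and the axes are right-handed (so a half turn about y gives the same grasp; the last joint's range is limited). The gripper opens to 87 mm and grips with 3 to 60 N. Pads are 19 mm wide; open, the fingers measure 117 mm over their backs; the gripper's body (75 mm by 190 mm) begins 51 mm behind the grasp point.
Start: joints at [-0.178, 0.527, 1.433, -0, 1.181, -0.178], TCP at [0.625, 0, 0.223] pointing down, gripper open.
Joint ranges: [-3.08, 3.08], [-0.75, 2.2], [0.22, 2.44], [-1.43, 4.57], [0, 2.65], [-2.85, 2.85]. Speed limits (rad/s): [2.79, 2.79, 3.14, 3.14, 3.14, 3.14].

INTERFACE

Orientations are given as a unit quaternion [x, y, z, w].
In Python, from rig import * gives the robot as it stands.
- The arm moves only by the tool jog_arm, never from a script. Its argument "increments" is a list that holds one entry, the list of rows, each a list of 7 numbers: the turn, a rotation vector about the world's x, y, z in degrees, then the shift along the world's x, y, z in m, then the closure, from -1 (fully open) to 1 (shut), so that 0 is half open. In form: [[[rx, ry, rz, x, y, z, jaw], ...]]. A call has 1 to 8 rows; each row is the pose to reach, as a shift and turn from the pose measured when the call began; what a row does not reach only later rows make up. A row lasts 1/10 s, in which the tool goes at most 50 mm and 8.59 degrees, less where a joint would pass 70% of its speed; a pose out of reach is approached as far as the arm can. A call with a gripper value outside its range is refused whole. The fingers move at their own pace and stop on an object; "squeeze" is the grip in N (left out, the last holds). Time passes only in rows, so rows that repeat a pose let the fingers close. It gives the time, the measured TCP pose, the force and the opening at its end, in the units of the state.
- get_obs(): the state, without advancing time (a new reading comes with each control period).
- camera(name): name is "scene" or "side" or "wrist"; returns the picture (420x560x3 uint8, red, green, blue); there is no depth.
- camera_info(name): a dict with "K" (3x3 intrinsics, pixels), "R" (3x3) and "t" (3): a world point X has camera coordinates R X + t. Camera axes: x right, y down, z forward; pixel columns grow to the right and rows downward; lengths in m; the calibration is good to about 2 mm. A picture is of the moment at which its call begins: read the wrist's pose just before it. camera_info takes no time and is no camera call; for the wrist camera it gives the pose at the moment of the call.
- hand_in(): hands the job in, once; it reports no verdict.
The state is a dict: "time": time; "q": joint angles; "joint_velocities": joint speeds; "joint_torque": joint torques, N m; "position": TCP position; "tool_rot": TCP orientation; "ft_force": force on the tool from outside, world axes, zero at the start; "moment": the same for the moment, N m; "grip_width": finger opening in m.
Only numpy, scipy, OpenCV 4.12 (cv2) and the standard library are available. Lean on these libraries where they do the work, as an engineer would, in place of code of your own. Each camera call takes 0.05 s, during which the arm holds its last target.

TASK

Shut down the soldering station for the day. First close both gas valves on the manifold by turning each knob clockwise (seen from above) until it is hard against its end stop; then slide every soldering board that is lying on the bench into a slot of the storage rack, one board to a slot, lying flat and pushed fully home against the back of the rack. Do not turn a board over, and do not shove about or knock over the other things on the bench.

Things in the scene. Friction and masses are not known exactly. Their poses are not given: they have to be found in the camera images.
- valve_a (a joint): right-hand (nearer the middle of the bench) shut-off valve of the manifold, angle in rad: it grows as the knob turns clockwise seen from above; 0 = fully open, 2.8 = shut against its end stop. It starts open (0.2 to 1.2), turns about the vertical with light friction (about 0.04 N m) and stays where it is left
- valve_b (a joint): left-hand (farther from the middle of the bench) shut-off valve of the manifold, angle in rad: it grows as the knob turns clockwise seen from above; 0 = fully open, 2.8 = shut against its end stop. It starts open (0.2 to 1.2), turns about the vertical with light friction (about 0.04 N m) and stays where it is left
- valve_a_grip (a point): grip point of the right-hand valve's knob, on its vertical axis, 82 mm above the bench. The knob is a black plastic disc of 60 mm diameter, 8 mm thick, carrying a straight upright bar 57 mm long, 14 mm thick and 32 mm high (the bar's top is 89 mm above the bench); this point lies 7 mm below the bar's top; its x axis runs along the bar and turns with the knob, z up
- valve_b_grip (a point): grip point of the left-hand valve's knob, on its vertical axis, 82 mm above the bench. The knob is a black plastic disc of 60 mm diameter, 8 mm thick, carrying a straight upright bar 57 mm long, 14 mm thick and 32 mm high (the bar's top is 89 mm above the bench); this point lies 7 mm below the bar's top; its x axis runs along the bar and turns with the knob, z up
- manifold: fixed grey gas manifold block, 90 (x) x 240 (y) x 45 (z) mm, on the left of the bench; origin at the centre of its underside, x pointing away from the robot. On its top stand valve a at y = -70 mm and valve b at y = +70 mm, each on a brass disc of 84 mm diameter, and between them a low brass gauge (52 mm diameter, top 60 mm above the bench)
- rack: fixed low aluminium rack on the right of the bench: three level slots side by side, open to the robot (-x). Origin on the bench under the middle of the plane of the slot mouths; x into the slots, y left, z up. Floor 6 mm thick, 255 mm wide, carried on as an open sill 70 mm in front of the mouths. Slots 115 mm deep to the back wall, centres at y -80, 0, +80 mm; rack top 33 mm above the bench
- slot1 (a point): centre of the mouth of the right-hand (y = -80 mm of the rack) slot, on top of its floor (6 mm above the bench); x into the slot, z up. The slot is 65 mm wide, 20 mm high, 115 mm deep, open along the middle of its top (5 mm caps overhang it by 8 mm each side). A board fully home has its centre 50 mm in and sticks out 15 mm over the sill
- slot2 (a point): centre of the mouth of the middle slot, on top of its floor (6 mm above the bench); x into the slot, z up. The slot is 65 mm wide, 20 mm high, 115 mm deep, open along the middle of its top (5 mm caps overhang it by 8 mm each side). A board fully home has its centre 50 mm in and sticks out 15 mm over the sill
- slot3 (a point): centre of the mouth of the left-hand (y = +80 mm of the rack) slot, on top of its floor (6 mm above the bench); x into the slot, z up. The slot is 65 mm wide, 20 mm high, 115 mm deep, open along the middle of its top (5 mm caps overhang it by 8 mm each side). A board fully home has its centre 50 mm in and sticks out 15 mm over the sill
- board1: flat off-white fireproof soldering board, 130 (x) x 60 (y) x 16 (z) mm, 0.14 to 0.28 kg, lying flat on the bench; origin at the centre of its underside, x along its length. All boards are alike; two or three are present (None at the start: absent)
- board2: flat off-white fireproof soldering board, 130 (x) x 60 (y) x 16 (z) mm, 0.14 to 0.28 kg, lying flat on the bench; origin at the centre of its underside, x along its length. All boards are alike; two or three are present (None at the start: absent)
- board3: flat off-white fireproof soldering board, 130 (x) x 60 (y) x 16 (z) mm, 0.14 to 0.28 kg, lying flat on the bench; origin at the centre of its underside, x along its length. All boards are alike; two or three are present (None at the start: absent)
- flux_pot: small amber jar, 36 mm diameter, 45 mm high, not part of the job; origin under its centre
- pickle_jar: glass jar, 60 mm diameter, 60 mm high, not part of the job; origin under its centre
- bench_block: flat steel bench block, 60 x 60 x 22 mm, not part of the job; origin under its centre
- hammer: hammer, not part of the job
- mandrel: brass cone with a round foot, 50 mm diameter, 120 mm high, not part of the job; origin under its centre
- brush_cup: steel cup, 70 mm diameter, 80 mm high, not part of the job; origin under its centre
- scrap_tray: shallow wooden tray, 110 x 160 x 30 mm, not part of the job; origin under its centre
Not all that is in view belongs to the job. Leave any orange look-alike of the board1 alone. What is shaped like the board3 but turquoise is not meant.

How it is judged:
By the outcome, as a careful person would: the job done as asked, in the order asked, and still so for the second after the job is handed in, with the robot touching nothing.
Of board1, board2, board3 only 2 to 3 are there at a start; the rules pass over those that are not, and their reading is None.
At some moment in a run one of board1, board2, board3 may be knocked a few centimetres aside while the robot is not near it.
Once in a run the grip may slacken for a moment while it holds something.
It also fails if it takes over 208 s, if anything falls off the work surface, if the arm or the gripper's body presses on something with over 40 N, if the wrist force passes 120 N, or if a joint passes its speed limit or range.

## Working session

There is one attempt and no reset: what is moved stays moved. The work goes in short steps, Python scripts to look and compute and a tool call to move; the robot and the scene stay as the last step left them, time stands still between calls to the robot, and variables do not carry over. Pictures are saved under pics/ and viewed, and the job is handed in when it is done.

Besides the shell and the picture viewer there is one more tool, called after "Request:" by a JSON object that holds its "name" and its "arguments", one argument or row to a line. jog_arm: Moves the arm, as the interface text tells. Its arguments: {"type":"object","properties":{"increments":{"type":"array","items":{"type":"array","items":{"type":"array","items":{"type":"number"}}}},"squeeze":{"type":"number"}},"required":["increments"]}

```bash
ls; mkdir -p pics; python3 - <<'E'
from rig import *
import cv2
o=get_obs()
for k,v in o.items(): print(k,v)
for n in ["scene","side","wrist"]:
    i=camera_info(n); print(n,i)
    cv2.imwrite(f"pics/{n}0.png",camera(n)[:,:,::-1])
E
```

```text
pics
time 0.0
q [-1.78478873e-01  5.28435664e-01  1.43388144e+00 -1.40461300e-05
  1.18135486e+00 -1.78495214e-01]
joint_velocities [ 0.00234426 -0.00208632 -0.00064403 -0.00123705  0.00175895 -0.00025377]
joint_torque [-5.45745443e-04 -4.40045428e+01 -1.76593530e+01  6.32597599e-02
  5.83207863e-02 -1.53719384e-04]
position [6.24291003e-01 1.66536439e-04 2.21596982e-01]
tool_rot [-0.5004282   0.50059555 -0.49939307  0.4995821 ]
ft_force [-8.83365408e-05 -2.59818810e-01  4.19573276e-02]
moment [-0.03866947  0.03274308 -0.0070196 ]
grip_width 0.08703210441213867
scene {'K': array([[415.86330818,   0.        , 271.91963266],
       [  0.        , 415.86330818, 209.19406429],
       [  0.        ,   0.        ,   1.        ]]), 'R': array([[-0.5523662 ,  0.83356647,  0.00764983],
       [ 0.60873103,  0.40961363, -0.67945802],
       [-0.5695069 , -0.37065296, -0.7336745 ]]), 't': array([ 0.232667  , -0.29957132,  1.50816966])}
side {'K': array([[422.72541753,   0.        , 278.48790227],
       [  0.        , 422.72541753, 205.88515548],
       [  0.        ,   0.        ,   1.        ]]), 'R': array([[-0.88267914, -0.46994809, -0.00513107],
       [-0.28415152,  0.54233968, -0.79064884],
       [ 0.3743467 , -0.69643123, -0.61224839]]), 't': array([0.48314618, 0.18179255, 1.29079563])}
wrist {'K': array([[317.87922045,   0.        , 278.26654111],
       [  0.        , 317.87922045, 206.43603173],
       [  0.        ,   0.        ,   1.        ]]), 'R': array([[ 9.99999810e-01, -8.56415737e-05, -6.10325508e-04],
       [ 9.00035337e-05, -9.59387809e-01,  2.82090452e-01],
       [-6.09697522e-04, -2.82090453e-01, -9.59387620e-01]]), 't': array([-0.62442148, -0.03381602,  0.39051912])}
```

View pics/scene0.png

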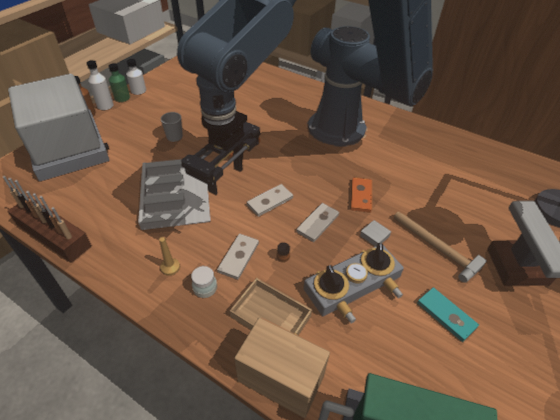

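View pics/side0.png

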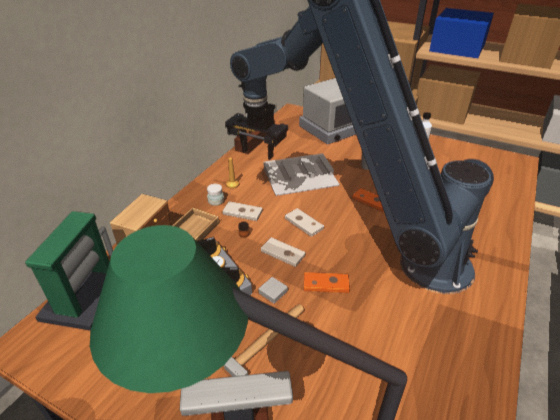

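View pics/wrist0.png

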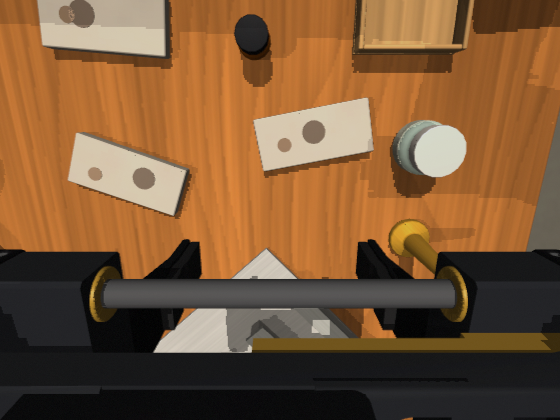

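Boards look off-white at scene (270,200), (318,221) and (238,256). The look-alikes are orange at (361,194), with another in the side view at (370,198), and turquoise at (447,313). The grey block is at (376,233). I'll make helpers and close crops.

```bash
cat > h.py <<'E'
from rig import *
import cv2, numpy as np
def ray(info,uv,z):
    K,R,t=info["K"],info["R"],info["t"]
    d=R.T@np.linalg.inv(K)@np.array([uv[0],uv[1],1.0]); c=-R.T@t
    return c+d*(z-c[2])/d[2]
def proj(info,X):
    p=info["K"]@(info["R"]@np.asarray(X,float)+info["t"]); return p[:2]/p[2]
def tri(i1,u1,i2,u2):
    A=[];b=[]
    for i,u in((i1,u1),(i2,u2)):
        d=i["R"].T@np.linalg.inv(i["K"])@np.array([u[0],u[1],1.0]);d/=np.linalg.norm(d);c=-i["R"].T@i["t"]
        P=np.eye(3)-np.outer(d,d);A.append(P);b.append(P@c)
    return np.linalg.solve(sum(A),sum(b))
def crop(img,x0,y0,x1,y1,f,name):
    c=cv2.resize(img[y0:y1,x0:x1],None,fx=f,fy=f,interpolation=cv2.INTER_CUBIC)
    cv2.imwrite("pics/"+name,c[:,:,::-1])
def boards(img,info,z=0.016,amin=150):
    hsv=cv2.cvtColor(img,cv2.COLOR_RGB2HSV)
    m=((hsv[...,2]>150)&(hsv[...,1]<70)).astype(np.uint8)*255
    m=cv2.morphologyEx(m,cv2.MORPH_CLOSE,np.ones((5,5)))
    cs,_=cv2.findContours(m,cv2.RETR_EXTERNAL,cv2.CHAIN_APPROX_NONE)
    out=[]
    for c in cs:
        if cv2.contourArea(c)<amin: continue
        w=np.array([ray(info,p[0],z)[:2] for p in c])*1000
        r=cv2.minAreaRect(w.astype(np.float32)); M=cv2.moments(c)
        box=cv2.boxPoints(r);e=[box[1]-box[0],box[2]-box[1]]
        l=max(e,key=np.linalg.norm)
        out.append((np.round(c.mean(0)[0]),np.round(r[0],1),np.round(sorted(r[1]),1),round(np.degrees(np.arctan2(l[1],l[0]))%180,1)))
    return out
E
python3 - <<'E'
from h import *
for n in ["scene","wrist","side"]:
    i=camera_info(n);im=cv2.imread(f"pics/{n}0.png")[:,:,::-1]
    print(n)
    for b in boards(im,i): print(*b)
im=cv2.imread("pics/scene0.png")[:,:,::-1]
crop(im,110,140,250,240,5.5,"rack0.png")
crop(im,290,220,430,325,5.5,"man0.png")
crop(im,210,165,390,285,4.3,"bo0.png")
E
```

```text
scene
[204. 276.] [767.   21.5] [55.6 58.4] 134.2
[356. 271.] [539.7 338. ] [44.9 46. ] 33.8
[474. 267.] [360.2 584.4] [20.5 83.2] 164.7
[238. 255.] [665.9  55.8] [ 59.2 128.3] 10.3
[376. 231.] [389.3 325.9] [55.9 56.7] 167.9
[318. 220.] [444.  172.4] [ 57.7 127.7] 174.8
[543. 234.] [137.  716.3] [ 64.1 239.1] 33.9
[270. 198.] [446.9   9.9] [ 60.1 126.2] 159.8
[192. 199.] [ 568.4 -199. ] [106.4 236. ] 47.4
[ 45. 100.] [ 481.6 -996.4] [231.2 294.1] 61.0
[137.   6.] [ -333.9 -1366.6] [ 79.5 243.3] 178.7
wrist
[321. 327.] [ 682.1 -201.3] [22.3 23.6] 0.0
[198. 336.] [ 505.  -207.6] [ 69.  107.5] 0.0
[264. 271.] [ 606.1 -106.6] [40.7 82.7] 0.0
[125. 174.] [446.4   7.8] [ 59.  127.7] 159.9
[431. 145.] [804.5  41.7] [59.3 75.6] 130.4
[315. 134.] [664.7  53.8] [ 58.6 128.7] 10.7
[99. 23.] [442.5 166.3] [ 51.5 127.7] 175.9
side
[533. 410.] [-276.6  363.4] [41.8 42.1] 27.9
[236. 390.] [333.4 611.8] [122.  249.2] 31.9
[539. 369.] [-283.8  253.8] [29.7 73. ] 81.3
[272. 288.] [394.4 322.8] [59.7 60.4] 77.8
[282. 251.] [439.8 177.7] [ 68.9 131.2] 175.2
[545. 239.] [-283.6 -261.3] [ 78.1 167.9] 90.4
[304. 222.] [442.5  15.3] [ 67.3 137.1] 160.2
[242. 210.] [660.6  62.1] [ 72.1 129.1] 10.6
[214. 194.] [804.   26.4] [ 52.5 129.3] 124.2
[297. 180.] [ 587.5 -244.9] [239.9 252.1] 42.6
[554. 127.] [ -304.9 -1174.3] [ 65.6 396. ] 83.9
[325.  90.] [  788.1 -1079.9] [227.4 261.1] 149.6
```

View pics/rack0.png

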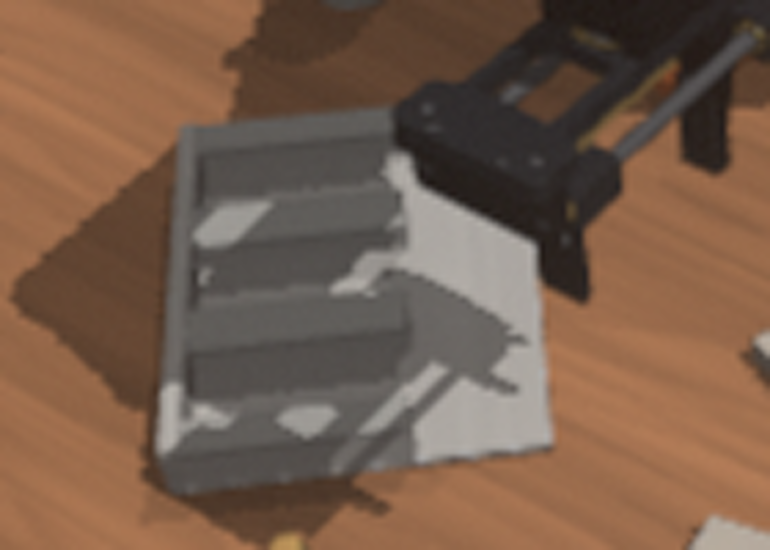

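View pics/man0.png

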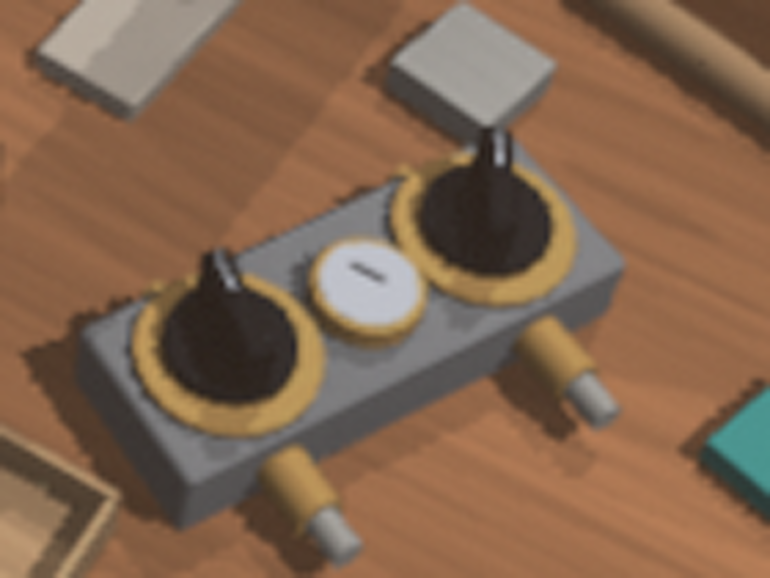

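View pics/bo0.png

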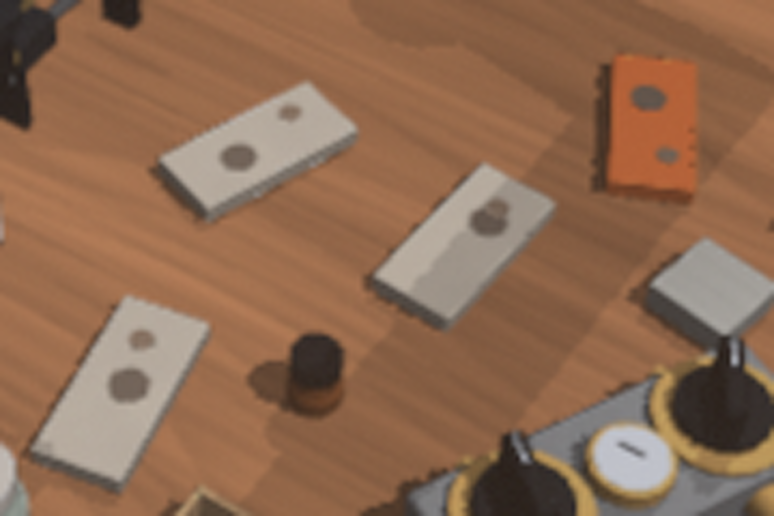

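Three off-white boards agree in two views at about (447,9), (443,172) and (665,55) mm. Next come the coarse valve, rack and obstacle positions.

```bash
python3 - <<'E'
import rig; print([x for x in dir(rig) if not x.startswith('_')])
from h import *
try: print(grip_point_offset)
except Exception as e: print(e)
i=camera_info("scene"); s=camera_info("side")
def c(p): return (290+p[0]/5.5,220+p[1]/5.5)
def rk(p): return (110+p[0]/5.5,140+p[1]/5.5)
print("gauge",ray(i,c((367,285)),.060))
print("brass a/b", ray(i,c((482,228)),.047),ray(i,c((229,340)),.047))
print("discs", ray(i,c((485,226)),.057),ray(i,c((230,343)),.057))
print("bar top ends a", ray(i,c((495,130)),.089), "b far",ray(i,c((215,255)),.089),ray(i,c((235,290)),.089))
print("sill frontleft",ray(i,rk((552,447)),.006),"back left bottom",ray(i,rk((165,492)),0), "top backleft",ray(i,rk((160,452)),.033),"top back right",ray(i,rk((183,128)),.033))
for n,p in dict(mandrel=(170,267),jar=(204,287),cup=(173,137),flux=(283,256)).items(): print(n,ray(i,p,0))
for n,p in dict(trayL=(232,305),trayB=(268,285),trayR=(309,308),box=(238,355),boxr=(327,362)).items(): print(n,ray(i,p,0.03))
E
```

```text
['Unreachable', 'camera', 'camera_info', 'get_obs', 'grip_point_offset', 'hand_in']
0.0187
gauge [0.57453037 0.34766943 0.06      ]
brass a/b [0.50763042 0.37562991 0.047     ] [0.62539117 0.30772892 0.047     ]
discs [0.51359882 0.37762084 0.057     ] [0.63287682 0.31091541 0.057     ]
bar top ends a [0.48677308 0.36399204 0.089     ] b far [0.617447   0.29137465 0.089     ] [0.62862459 0.30696534 0.089     ]
sill frontleft [ 0.61210856 -0.08423303  0.006     ] back left bottom [ 7.42598472e-01 -2.32886216e-01  1.11022302e-16] top backleft [ 0.74097408 -0.22767506  0.033     ] top back right [ 0.55793519 -0.3971329   0.033     ]
mandrel [ 0.79029433 -0.07465979  0.        ]
jar [0.78779852 0.03808967 0.        ]
cup [ 0.37622713 -0.44624003  0.        ]
flux [0.59598638 0.1513752  0.        ]
trayL [0.8018886  0.13937297 0.03      ]
trayB [0.70927382 0.17911934 0.03      ]
trayR [0.70798304 0.29393785 0.03      ]
box [0.89117373 0.22348902 0.03      ]
boxr [0.79820208 0.39044989 0.03      ]
```

Valve a is at ≈(0.63,0.31) and b at ≈(0.51,0.377). Manifold yaw ≈60°, with a spacing of 137 against 140 mm, which is consistent. I'll move so the wrist camera looks down on it.

Request:
{"name": "jog_arm", "arguments": {
  "increments": [
    [[0,0,0,-0.01,0.04,0.01,-1],[0,0,0,-0.03,0.08,0.02,-1],[0,0,0,-0.04,0.12,0.03,-1],[0,0,0,-0.05,0.16,0.04,-1],[0,0,0,-0.05,0.17,0.04,-1],[0,0,0,-0.05,0.17,0.04,-1]]
  ]
}}

```text
time: 0.75
position: [0.5741, 0.1716, 0.2618]
tool_rot: [0.501, -0.5, 0.499, -0.5]
ft_force: [0.0, -0.8, 0.2]
grip_width: 0.0874
```

```bash
python3 - <<'E'
from h import *
i=camera_info("wrist");im=camera("wrist")
cv2.imwrite("pics/w1.png",im[:,:,::-1])
import pickle;pickle.dump(i,open("w1.pkl","wb"))
im=camera("scene");cv2.imwrite("pics/s1.png",im[:,:,::-1]); crop(im,110,140,250,240,5.5,"rack1.png")
print(get_obs()["position"])
E
```

```text
[0.57446341 0.16928003 0.261142  ]
```

View pics/w1.png

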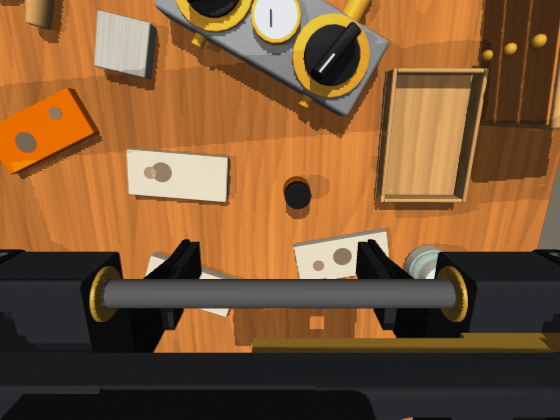

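View pics/rack1.png

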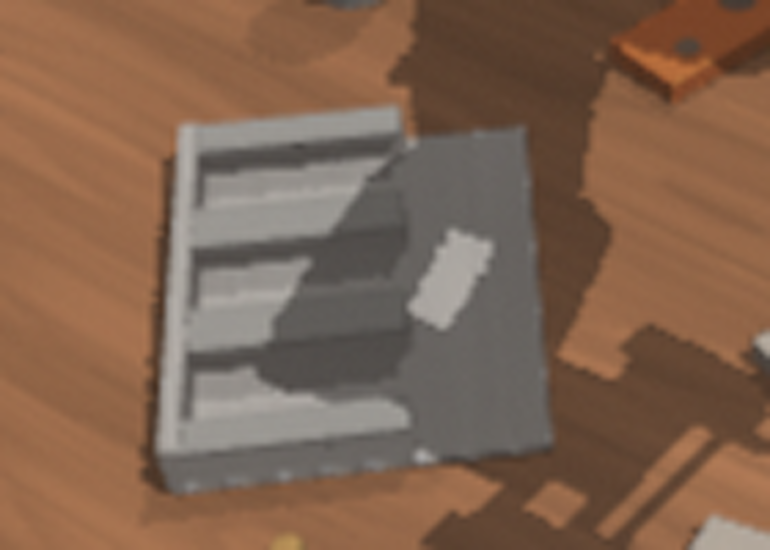

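The wrist view shows valve a's bar at (340,50) and valve b half out of frame. The rack is now fully visible in the scene view. I'll shift a bit further.

Request:
{"name": "jog_arm", "arguments": {
  "increments": [
    [[0,0,0,0,0.04,0,-1],[0,0,0,0,0.08,0,-1],[0,0,0,0,0.09,0,-1],[0,0,0,0,0.09,0,-1]]
  ]
}}

```text
time: 1.25
position: [0.5747, 0.2589, 0.2602]
tool_rot: [0.501, -0.5, 0.499, -0.499]
ft_force: [-0.2, -1.3, -0.0]
grip_width: 0.087
```

```bash
python3 - <<'E'
from h import *
i=camera_info("wrist");im=camera("wrist")
cv2.imwrite("pics/w2.png",im[:,:,::-1])
import pickle;pickle.dump(i,open("w2.pkl","wb"))
crop(im,150,0,400,190,3.1,"w2c.png")
s=camera_info("scene")
def rk(p): return (110+p[0]/5.5,140+p[1]/5.5)
P=dict(fl=(552,447,.006),fr=(525,127,.006),bl=(160,452,.033),br=(183,128,.033),ml=(408,425,.033),mr=(400,108,.033))
W={k:ray(s,rk(p),p[2])[:2] for k,p in P.items()}
for k in W: print(k,W[k].round(4))
d=lambda a,b:(np.linalg.norm(W[a]-W[b]).round(4),np.degrees(np.arctan2(*(W[b]-W[a])[::-1])).round(1))
for a,b in[("fl","fr"),("bl","br"),("ml","mr"),("fl","bl"),("fr","br"),("ml","bl"),("mr","br")]: print(a,b,d(a,b))
E
```

```text
fl [ 0.6121 -0.0842]
fr [ 0.4251 -0.2577]
bl [ 0.741  -0.2277]
br [ 0.5579 -0.3971]
ml [ 0.6581 -0.1369]
mr [ 0.4751 -0.306 ]
fl fr (np.float64(0.2551), np.float64(-137.2))
bl br (np.float64(0.2494), np.float64(-137.2))
ml mr (np.float64(0.2491), np.float64(-137.3))
fl bl (np.float64(0.1928), np.float64(-48.1))
fr br (np.float64(0.1926), np.float64(-46.4))
ml bl (np.float64(0.1229), np.float64(-47.6))
mr br (np.float64(0.1232), np.float64(-47.7))
```

View pics/w2c.png

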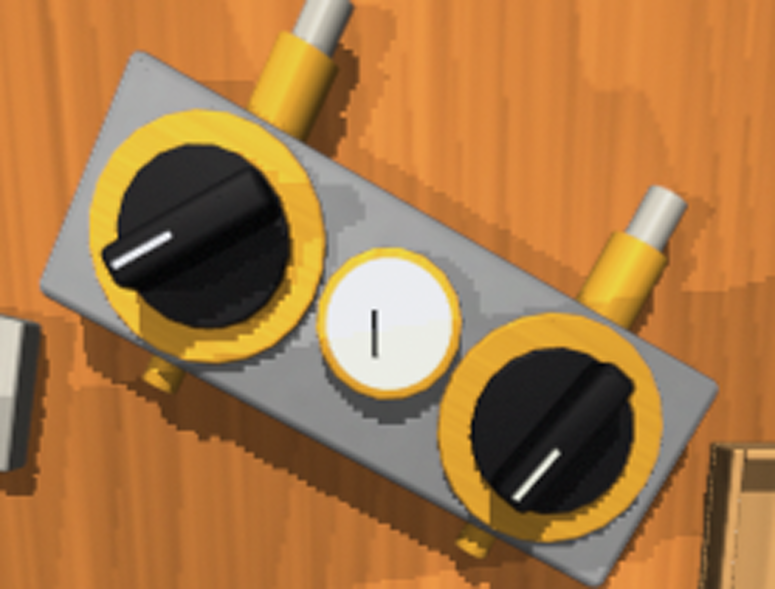

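Clear view: bar a's pointer line runs from crop (517,498) to (558,452), and bar b's from (115,265) to (172,236). Computing the poses.

```bash
python3 - <<'E'
from h import *
import pickle
i=pickle.load(open("w2.pkl","rb"))
c=lambda p:(150+p[0]/3.1,p[1]/3.1)
im=cv2.imread("pics/w2.png")
hsv=cv2.cvtColor(im,cv2.COLOR_BGR2HSV)
for n,l,ctr,ends in[("a",((517,498),(558,452)),(552,445),((612,370),)),("b",((115,265),(172,236)),(205,236),())]:
    p,q=[ray(i,c(x),.089)[:2] for x in l]; d=q-p
    print(n,"line",p.round(4),q.round(4),"ang",np.degrees(np.arctan2(d[1],d[0])).round(1))
# yellow discs: ellipse -> outer ring at z=.049? use circle fit of hull on plane
m=((hsv[...,0]>18)&(hsv[...,0]<32)&(hsv[...,1]>150)&(hsv[...,2]>150)).astype(np.uint8)
m=cv2.morphologyEx(m,cv2.MORPH_OPEN,np.ones((5,5)))
cs,_=cv2.findContours(m,cv2.RETR_EXTERNAL,cv2.CHAIN_APPROX_NONE)
for k in cs:
    if cv2.contourArea(k)<800: continue
    w=np.array([ray(i,p[0],.049)[:2]*1000 for p in k],np.float32)
    print(k.mean(0)[0],cv2.minEnclosingCircle(w),cv2.fitEllipse(w))
# black discs
for nm,(x0,y0,x1,y1) in dict(a=(455,335,650,530),b=(100,135,300,335)).items():
    X0,Y0,X1,Y1=[int(v) for v in (150+x0/3.1,y0/3.1,150+x1/3.1,y1/3.1)]
    mm=np.zeros(im.shape[:2],np.uint8); mm[Y0:Y1,X0:X1]=((im.max(2)<70)[Y0:Y1,X0:X1])
    k=max(cv2.findContours(mm,cv2.RETR_EXTERNAL,cv2.CHAIN_APPROX_NONE)[0],key=cv2.contourArea)
    w=np.array([ray(i,p[0],.057)[:2]*1000 for p in k],np.float32)
    print(nm,cv2.minEnclosingCircle(w))
w=[ray(i,c(p),.045)[:2] for p in[(137,52),(718,385),(597,585),(42,292)]]
print(np.round(w,4),np.mean(w,0),[np.linalg.norm(w[a]-w[(a+1)%4]).round(4) for a in range(4)])
print("gauge",ray(i,c((389,322)),.060))
E
```

```text
a line [0.6149 0.2882] [0.628  0.3035] ang 49.5
b line [0.4848 0.362 ] [0.5035 0.3706] ang 24.7
[328.1183432  135.23668639] ((630.3233642578125, 307.85040283203125), 41.58858108520508) ((630.6377563476562, 307.7432556152344), (75.8714599609375, 76.83448791503906), 27.20448112487793)
[217.70263158  76.16315789] ((506.4975280761719, 373.4219970703125), 41.513755798339844) ((506.5143737792969, 373.6495056152344), (76.05000305175781, 76.24674987792969), 115.06165313720703)
a ((631.9530639648438, 307.451904296875), 31.221084594726562)
b ((504.1875305175781, 371.3970642089844), 32.53480911254883)
[[0.4859 0.4331]
 [0.6932 0.3237]
 [0.6527 0.2476]
 [0.4457 0.3562]] [0.56937852 0.34014752] [np.float64(0.2344), np.float64(0.0862), np.float64(0.2337), np.float64(0.0868)]
gauge [0.57141963 0.34552092 0.06      ]
```

Manifold centre (0.5694,0.3401). Valve a is at (0.631,0.3076) with its bar at ≈50°, valve b at (0.507,0.373) with its bar at ≈26.5°. Brass-disc fits and corners agree to 1 mm. Next I rotate the jaws to about 140° for valve a and translate over it.

Request:
{"name": "jog_arm", "arguments": {
  "increments": [
    [[0,0,8.5,0.02,0.015,0,-1],[0,0,17,0.04,0.03,0,-1],[0,0,25.5,0.056,0.048,0,-1],[0,0,34,0.056,0.048,0,-0.5],[0,0,42.5,0.056,0.048,0,-0.3],[0,0,51,0.056,0.048,0,-0.3],[0,0,59.5,0.056,0.048,0,-0.3],[0,0,68,0.056,0.048,0,-0.3]]
  ]
}}

```text
time: 2.1
position: [0.6313, 0.3029, 0.26]
tool_rot: [0.696, -0.134, 0.134, -0.692]
ft_force: [0.6, 0.8, 0.6]
grip_width: 0.059
```

```bash
cat >> h.py <<'E'
from scipy.spatial.transform import Rotation as Ro
def st():
    o=get_obs(); R=Ro.from_quat(o["tool_rot"]).as_matrix()
    print("t",round(o["time"],2),"pos",np.round(o["position"],4),"jaw",np.degrees(np.arctan2(R[1,2],R[0,2])).round(1),"down",R[:,1].round(3),"q",np.round(o["q"],2),"F",np.round(o["ft_force"],1),"M",np.round(o["moment"],2),"w",round(o["grip_width"],4))
    # rotvec needed to make it exactly down is cross(R[:,1],-z)
    print("levelling rotvec deg",np.degrees(np.cross(R[:,1],[0,0,-1])).round(2))
E
python3 -c "
from h import *; st()"
```

```text
t 2.1 pos [0.6313 0.3029 0.26  ] jaw 68.2 down [-0.    -0.006 -1.   ] q [ 0.29  0.6   1.18 -0.01  1.36 -0.9 ] F [0.6 0.8 0.6] M [ 0.09 -0.02  0.05] w 0.059
levelling rotvec deg [ 0.32 -0.01  0.  ]
```

Request:
{"name": "jog_arm", "arguments": {
  "increments": [
    [[0,0,8.5,0,0.005,0,-0.2],[0,0,17,0,0.005,0,-0.2],[0,0,25.5,0,0.005,0,-0.2],[0,0,34,0,0.005,-0.03,-0.2],[0,0,42.5,0,0.005,-0.06,-0.2],[0,0,51,0,0.005,-0.09,-0.2],[0,0,59.5,0,0.005,-0.11,-0.2],[0,0,67,0,0.005,-0.11,-0.2]]
  ]
}}

```text
time: 2.9
position: [0.6293, 0.304, 0.1453]
tool_rot: [0.654, 0.271, -0.274, -0.651]
ft_force: [0.2, 0.2, -0.3]
grip_width: 0.0522
```

Request:
{"name": "jog_arm", "arguments": {
  "increments": [
    [[0,0,5,0,0,0,-0.2],[0,0,5,0,0,0,-0.2]]
  ]
}}

```text
time: 3.1
position: [0.6294, 0.3009, 0.1442]
tool_rot: [0.642, 0.297, -0.303, -0.639]
ft_force: [0.2, -0.4, -0.5]
grip_width: 0.0519
```

```bash
python3 - <<'E'
from h import *; st()
im=camera("wrist"); cv2.imwrite("pics/w3.png",im[:,:,::-1])
E
```

```text
t 3.1 pos [0.6294 0.3009 0.1442] jaw 140.2 down [-0.005 -0.008 -1.   ] q [ 0.29  0.71  1.29 -0.01  1.14 -2.15] F [ 0.2 -0.4 -0.5] M [ 0.2   0.06 -0.03] w 0.0519
levelling rotvec deg [ 0.45 -0.3   0.  ]
```

View pics/w3.png

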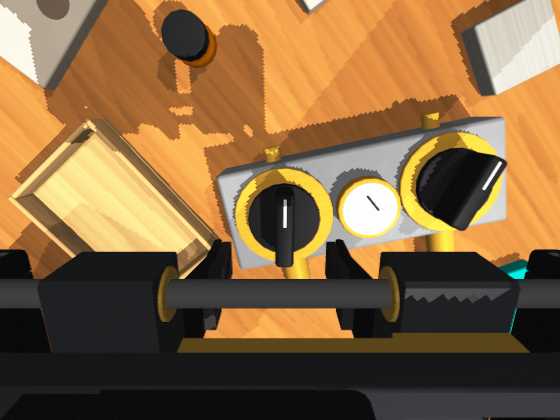

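The wrist view shows bar a vertical and centred between the fingers (285 against 280). Descending with a small levelling.

Request:
{"name": "jog_arm", "arguments": {
  "increments": [
    [[0.4,-0.3,0,0.002,0.006,-0.02,-0.2],[0.4,-0.3,0,0.002,0.006,-0.04,-0.2],[0.4,-0.3,0,0.002,0.006,-0.06,-0.2],[0.4,-0.3,0,0.002,0.006,-0.079,-0.2],[0.4,-0.3,0,0.002,0.006,-0.079,-0.2],[0.4,-0.3,0,0.002,0.006,-0.079,-0.2]]
  ]
}}

```text
time: 3.75
position: [0.6321, 0.3069, 0.0661]
tool_rot: [0.641, 0.299, -0.298, -0.641]
ft_force: [-0.0, -0.7, 0.2]
grip_width: 0.0527
```

```bash
python3 - <<'E'
from h import *; st()
E
```

```text
t 3.75 pos [0.6321 0.3069 0.0661] jaw 140.0 down [ 0.001 -0.    -1.   ] q [ 0.29  0.81  1.33 -0.    1.   -2.15] F [-0.  -0.7  0.2] M [ 0.17  0.01 -0.03] w 0.0527
levelling rotvec deg [0.02 0.07 0.  ]
```

Request:
{"name": "jog_arm", "arguments": {
  "increments": [
    [[0,0,0,0,0,0,1],[0,0,0,0,0,0,1],[0,0,0,0,0,0,1],[0,0,0,0,0,0,1],[0,0,0,0,0,0,1],[0,0,0,0,0,0,1]]
  ],
  "squeeze": 30
}}

```text
time: 4.35
position: [0.6302, 0.3086, 0.0663]
tool_rot: [-0.64, -0.298, 0.299, 0.642]
ft_force: [-2.3, 1.9, 1.7]
grip_width: 0.0139
```

```bash
python3 - <<'E'
from h import *; st()
E
```

```text
t 4.35 pos [0.6302 0.3086 0.0663] jaw 139.9 down [-0.003  0.003 -1.   ] q [ 0.3   0.81  1.33  0.    1.   -2.15] F [-2.3  1.9  1.7] M [ 0.41  0.53 -0.06] w 0.0139
levelling rotvec deg [-0.15 -0.15 -0.  ]
```

Gripped (13.9 mm against the bar's 14 mm). Now turning clockwise.

Request:
{"name": "jog_arm", "arguments": {
  "increments": [
    [[0,0,-8,0,0,0,1],[0,0,-16,0,0,0,1],[0,0,-24,0,0,0,1],[0,0,-32,0,0,0,1],[0,0,-40,0,0,0,1],[0,0,-48,0,0,0,1],[0,0,-56,0,0,0,1],[0,0,-64,0,0,0,1]]
  ]
}}

```text
time: 5.15
position: [0.6303, 0.3081, 0.0664]
tool_rot: [-0.701, 0.088, -0.089, 0.702]
ft_force: [-0.5, -1.4, 0.8]
grip_width: 0.0138
```

```bash
python3 - <<'E'
from h import *; st()
E
```

```text
t 5.15 pos [0.6303 0.3081 0.0664] jaw 75.6 down [ 0.001  0.002 -1.   ] q [ 0.29  0.81  1.34  0.    0.99 -1.03] F [-0.5 -1.4  0.8] M [-0.1  -0.07  0.11] w 0.0138
levelling rotvec deg [-0.14  0.08  0.  ]
```

Request:
{"name": "jog_arm", "arguments": {
  "increments": [
    [[0,0,-6,0,0,0,1],[0,0,-12,0,0,0,1],[0,0,-18,0,0,0,1],[0,0,-24,0,0,0,1],[0,0,-28,0,0,0,1]]
  ]
}}

```text
time: 5.65
position: [0.6302, 0.3079, 0.0663]
tool_rot: [-0.658, 0.256, -0.257, 0.659]
ft_force: [0.6, -1.4, 0.5]
grip_width: 0.0138
```

```bash
python3 - <<'E'
from h import *; st()
E
```

```text
t 5.65 pos [0.6302 0.3079 0.0663] jaw 47.4 down [ 0.002  0.001 -1.   ] q [ 0.3   0.81  1.34  0.    0.99 -0.53] F [ 0.6 -1.4  0.5] M [-0.02  0.01  0.01] w 0.0138
levelling rotvec deg [-0.05  0.12  0.  ]
```

Request:
{"name": "jog_arm", "arguments": {
  "increments": [
    [[0,0,-6,0,0,0,1],[0,0,-12,0,0,0,1],[0,0,-18,0,0,0,1]]
  ]
}}

```text
time: 5.95
position: [0.6301, 0.3078, 0.0664]
tool_rot: [-0.61, 0.357, -0.358, 0.61]
ft_force: [0.2, 0.1, 1.0]
grip_width: 0.0139
```

```bash
python3 - <<'E'
from h import *; st()
E
```

```text
t 5.95 pos [0.6301 0.3078 0.0664] jaw 29.2 down [ 0.002 -0.    -1.   ] q [ 0.3   0.81  1.34 -0.    0.99 -0.21] F [0.2 0.1 1. ] M [0.   0.02 0.08] w 0.0139
levelling rotvec deg [0.02 0.12 0.  ]
```

Request:
{"name": "jog_arm", "arguments": {
  "increments": [
    [[0,0,-5,0,0,0,1],[0,0,-10,0,0,0,1],[0,0,-14,0,0,0,1]]
  ]
}}

```text
time: 6.25
position: [0.63, 0.3078, 0.0664]
tool_rot: [-0.561, 0.429, -0.431, 0.561]
ft_force: [-0.6, 0.1, 1.0]
grip_width: 0.014
```

```bash
python3 - <<'E'
from h import *; st()
E
```

```text
t 6.25 pos [0.63   0.3078 0.0664] jaw 15.1 down [ 0.002 -0.001 -1.   ] q [ 0.3   0.81  1.34 -0.    1.    0.03] F [-0.6  0.1  1. ] M [-0.03  0.01  0.02] w 0.014
levelling rotvec deg [0.06 0.1  0.  ]
```

Request:
{"name": "jog_arm", "arguments": {
  "increments": [
    [[0,0,-5,0,0,0,1],[0,0,-10,0,0,0,1],[0,0,-14,0,0,0,1]]
  ]
}}

```text
time: 6.55
position: [0.6299, 0.3077, 0.0664]
tool_rot: [0.504, -0.495, 0.497, -0.504]
ft_force: [-0.6, 0.1, 0.1]
grip_width: 0.0134
```

```bash
python3 - <<'E'
from h import *; st()
E
```

```text
t 6.55 pos [0.6299 0.3077 0.0664] jaw 0.9 down [ 0.001 -0.002 -1.   ] q [ 0.3   0.81  1.34 -0.    1.    0.28] F [-0.6  0.1  0.1] M [0.04 0.09 0.03] w 0.0134
levelling rotvec deg [0.1  0.06 0.  ]
```

Request:
{"name": "jog_arm", "arguments": {
  "increments": [
    [[0,0,-4,0,0,0,1],[0,0,-8,0,0,0,1],[0,0,-8,0,0,0,1]]
  ]
}}

```text
time: 6.85
position: [0.6298, 0.3077, 0.0664]
tool_rot: [0.468, -0.529, 0.531, -0.468]
ft_force: [-0.6, 0.3, 0.5]
grip_width: 0.0137
```

```bash
python3 - <<'E'
from h import *; st()
crop(camera("scene"),290,220,430,325,5.5,"man1.png")
E
```

```text
t 6.85 pos [0.6298 0.3077 0.0664] jaw -7.1 down [ 0.001 -0.002 -1.   ] q [ 0.3   0.81  1.34 -0.    1.    0.42] F [-0.6  0.3  0.5] M [ 0.02  0.03 -0.06] w 0.0137
levelling rotvec deg [0.11 0.04 0.  ]
```

View pics/man1.png

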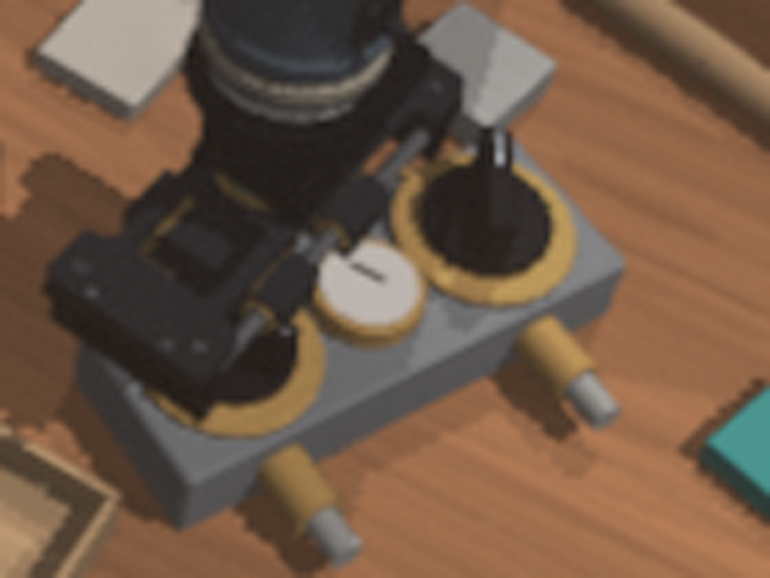

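Request:
{"name": "jog_arm", "arguments": {
  "increments": [
    [[0,0,-4,0,0,0,1],[0,0,-8,0,0,0,1],[0,0,-8,0,0,0,1]]
  ]
}}

```text
time: 7.2
position: [0.6298, 0.3074, 0.0664]
tool_rot: [0.432, -0.559, 0.561, -0.431]
ft_force: [0.0, -0.4, 0.8]
grip_width: 0.0153
```

```bash
python3 - <<'E'
from h import *; st()
E
```

```text
t 7.2 pos [0.6298 0.3074 0.0664] jaw -14.8 down [ 0.001 -0.003 -1.   ] q [ 0.3   0.81  1.34 -0.    1.    0.56] F [ 0.  -0.4  0.8] M [-0.14  0.04  0.79] w 0.0153
levelling rotvec deg [0.2  0.03 0.  ]
```

Moment rose to 0.79 N·m and the bar is twisting in the pads: it is at the stop. One firm extra push, then open.

Request:
{"name": "jog_arm", "arguments": {
  "increments": [
    [[0,0,-4,0,0,0,1],[0,0,-4,0,0,0,1],[0,0,-4,0,0,0,1]]
  ]
}}

```text
time: 7.5
position: [0.6297, 0.3071, 0.0664]
tool_rot: [0.414, -0.573, 0.575, -0.412]
ft_force: [0.5, -2.2, 0.7]
grip_width: 0.016
```

```bash
python3 - <<'E'
from h import *; st()
E
```

```text
t 7.5 pos [0.6297 0.3071 0.0664] jaw -18.5 down [ 0.    -0.005 -1.   ] q [ 0.3   0.81  1.34 -0.01  1.    0.62] F [ 0.5 -2.2  0.7] M [-0.29  0.13  1.  ] w 0.016
levelling rotvec deg [0.26 0.02 0.  ]
```

Request:
{"name": "jog_arm", "arguments": {
  "increments": [
    [[0,0,0,0,0,0,-0.3],[0,0,0,0,0,0,-0.3],[0,0,0,0,0,0,-0.3],[0,0,0,0,0,0.03,-0.3],[0,0,0,0,0,0.06,-0.3],[0,0,0,0,0,0.08,-0.3],[0,0,0,0,0,0.08,-0.3]]
  ]
}}

```text
time: 8.2
position: [0.6322, 0.308, 0.1503]
tool_rot: [0.411, -0.572, 0.576, -0.415]
ft_force: [-0.5, 0.1, 0.5]
grip_width: 0.0553
```

```bash
python3 - <<'E'
from h import *; st()
i=camera_info("wrist");im=camera("wrist"); cv2.imwrite("pics/w4.png",im[:,:,::-1])
E
```

```text
t 8.2 pos [0.6322 0.308  0.1503] jaw -18.6 down [ 0.008 -0.002 -1.   ] q [ 0.3   0.71  1.29 -0.    1.14  0.62] F [-0.5  0.1  0.5] M [ 0.01 -0.01  0.  ] w 0.0553
levelling rotvec deg [0.1  0.45 0.  ]
```

View pics/w4.png

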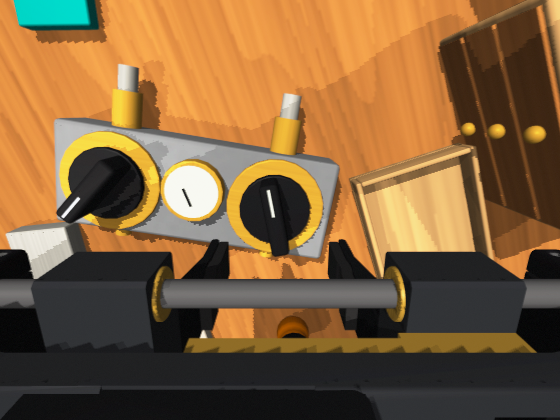

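Valve a's bar has swung about 155°. Now moving to valve b (jaw to 116.5°).

Request:
{"name": "jog_arm", "arguments": {
  "increments": [
    [[0,0,8.5,-0.02,0.01,0,-0.2],[0,0,17,-0.04,0.02,0,-0.2],[0,0,25.5,-0.06,0.03,0,-0.2],[0,0,34,-0.08,0.04,0,-0.2],[0,0,42.5,-0.1,0.05,0,-0.2],[0,0,51,-0.12,0.06,0,-0.2],[0,0,59.5,-0.125,0.065,0,-0.2],[0,0,68,-0.125,0.065,0,-0.2]]
  ]
}}

```text
time: 9.05
position: [0.503, 0.3728, 0.1459]
tool_rot: [-0.664, 0.243, -0.242, 0.664]
ft_force: [0.3, -0.4, -0.5]
grip_width: 0.0523
```

Request:
{"name": "jog_arm", "arguments": {
  "increments": [
    [[0,0,8.5,0,0,0,-0.2],[0,0,17,0,0,0,-0.2],[0,0,25.5,0,0,0,-0.2],[0,0,34,0,0,0,-0.2],[0,0,42.5,0,0,0,-0.2],[0,0,51,0,0,0,-0.2],[0,0,59.5,0,0,0,-0.2],[0,0,67,0,0,0,-0.2]]
  ]
}}

```text
time: 9.85
position: [0.5017, 0.3722, 0.1437]
tool_rot: [0.687, 0.164, -0.168, -0.687]
ft_force: [-0.1, 0.7, -0.2]
grip_width: 0.0526
```

```bash
python3 - <<'E'
from h import *; st()
i=camera_info("wrist");im=camera("wrist"); cv2.imwrite("pics/w5.png",im[:,:,::-1])
E
```

```text
t 9.85 pos [0.5017 0.3722 0.1437] jaw 117.2 down [-0.005 -0.001 -1.   ] q [ 0.46  0.62  1.5   0.    1.02 -1.59] F [-0.1  0.7 -0.2] M [ 0.15 -0.    0.01] w 0.0526
levelling rotvec deg [ 0.06 -0.26  0.  ]
```

View pics/w5.png

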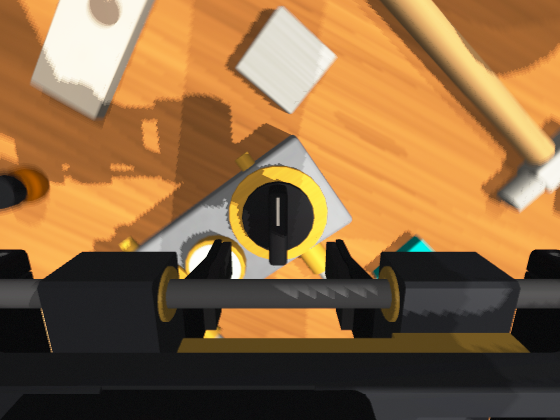

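Bar b is vertical and centred at column 278. Descending and gripping.

Request:
{"name": "jog_arm", "arguments": {
  "increments": [
    [[0,-0.3,0,0.005,0.001,-0.02,-0.2],[0,-0.3,0,0.005,0.001,-0.04,-0.2],[0,-0.3,0,0.005,0.001,-0.06,-0.2],[0,-0.3,0,0.005,0.001,-0.078,-0.2],[0,-0.3,0,0.005,0.001,-0.078,-0.2]]
  ]
}}

```text
time: 10.4
position: [0.5038, 0.3716, 0.0617]
tool_rot: [0.688, 0.164, -0.169, -0.686]
ft_force: [-0.6, 0.0, 0.1]
grip_width: 0.0522
```

```bash
python3 - <<'E'
from h import *; st()
E
```

```text
t 10.4 pos [0.5038 0.3716 0.0617] jaw 117.2 down [-0.007 -0.005 -1.   ] q [ 0.46  0.74  1.54 -0.    0.87 -1.59] F [-0.6  0.   0.1] M [0.17 0.01 0.04] w 0.0522
levelling rotvec deg [ 0.28 -0.4   0.  ]
```

Request:
{"name": "jog_arm", "arguments": {
  "increments": [
    [[0,0,0,0,0,0,1],[0,0,0,0,0,0,1],[0,0,0,0,0,0,1],[0,0,0,0,0,0,1],[0,0,0,0,0,0,1],[0,0,0,0,0,0,1]]
  ],
  "squeeze": 30
}}

```text
time: 11.0
position: [0.5036, 0.3726, 0.0623]
tool_rot: [0.688, 0.163, -0.169, -0.687]
ft_force: [-0.8, -0.4, 0.4]
grip_width: 0.0138
```

Request:
{"name": "jog_arm", "arguments": {
  "increments": [
    [[0,0,-8,0,0,0,1],[0,0,-16,0,0,0,1],[0,0,-24,0,0,0,1],[0,0,-32,0,0,0,1],[0,0,-40,0,0,0,1],[0,0,-48,0,0,0,1],[0,0,-56,0,0,0,1],[0,0,-64,0,0,0,1]]
  ]
}}

```text
time: 11.8
position: [0.5039, 0.3755, 0.0624]
tool_rot: [-0.667, 0.228, -0.223, 0.673]
ft_force: [-0.6, 8.2, -3.9]
grip_width: 0.0141
```

```bash
python3 - <<'E'
from h import *; st()
E
```

```text
t 11.8 pos [0.5039 0.3755 0.0624] jaw 52.8 down [-0.004  0.01  -1.   ] q [ 0.46  0.74  1.54  0.01  0.86 -0.47] F [-0.6  8.2 -3.9] M [1.49 0.01 0.08] w 0.0141
levelling rotvec deg [-0.59 -0.21 -0.  ]
```

Request:
{"name": "jog_arm", "arguments": {
  "increments": [
    [[-0.5,-0.2,-7,0.001,0,0.001,1],[-0.5,-0.2,-14,0.001,0,0.001,1],[-0.5,-0.2,-21,0.001,0,0.001,1],[-0.5,-0.2,-28,0.001,0,0.001,1]]
  ]
}}

```text
time: 12.2
position: [0.505, 0.3764, 0.0624]
tool_rot: [-0.593, 0.382, -0.383, 0.596]
ft_force: [2.6, 3.3, -8.4]
grip_width: 0.0135
```

```bash
python3 - <<'E'
from h import *; st()
E
```

```text
t 12.2 pos [0.505  0.3764 0.0624] jaw 24.4 down [ 0.003  0.003 -1.   ] q [0.46 0.74 1.54 0.   0.86 0.03] F [ 2.6  3.3 -8.4] M [ 0.76 -0.18  0.07] w 0.0135
levelling rotvec deg [-0.19  0.19  0.  ]
```

Request:
{"name": "jog_arm", "arguments": {
  "increments": [
    [[0,0,-6,0,0,0,1],[0,0,-12,0,0,0,1],[0,0,-18,0,0,0,1]]
  ]
}}

```text
time: 12.5
position: [0.5059, 0.3768, 0.0624]
tool_rot: [-0.524, 0.471, -0.473, 0.529]
ft_force: [2.2, 0.6, -3.1]
grip_width: 0.0137
```

```bash
python3 - <<'E'
from h import *; st()
E
```

```text
t 12.5 pos [0.5059 0.3768 0.0624] jaw 6.2 down [ 0.006  0.003 -1.   ] q [ 0.46  0.74  1.54 -0.    0.86  0.36] F [ 2.2  0.6 -3.1] M [ 0.22 -0.17  0.05] w 0.0137
levelling rotvec deg [-0.17  0.34  0.  ]
```

Request:
{"name": "jog_arm", "arguments": {
  "increments": [
    [[0,0,-6,0,0,0,1],[0,0,-12,0,0,0,1],[0,0,-18,0,0,0,1]]
  ]
}}

```text
time: 12.8
position: [0.5067, 0.3768, 0.0624]
tool_rot: [0.443, -0.548, 0.551, -0.448]
ft_force: [1.9, -1.9, -0.1]
grip_width: 0.0146
```

```bash
python3 - <<'E'
from h import *; st()
E
```

```text
t 12.8 pos [0.5067 0.3768 0.0624] jaw -11.9 down [ 0.008  0.001 -1.   ] q [ 0.46  0.74  1.54 -0.    0.86  0.67] F [ 1.9 -1.9 -0.1] M [-0.19 -0.11  0.72] w 0.0146
levelling rotvec deg [-0.05  0.48  0.  ]
```

Request:
{"name": "jog_arm", "arguments": {
  "increments": [
    [[0,0,-5,0,0,0,1],[0,0,-10,0,0,0,1],[0,0,-10,0,0,0,1]]
  ]
}}

```text
time: 13.1
position: [0.5067, 0.3767, 0.0625]
tool_rot: [0.395, -0.583, 0.587, -0.399]
ft_force: [1.2, 0.8, -0.9]
grip_width: 0.0169
```

```bash
python3 - <<'E'
from h import *; st()
E
```

```text
t 13.1 pos [0.5067 0.3767 0.0625] jaw -21.7 down [ 0.009 -0.002 -1.   ] q [ 0.47  0.74  1.54 -0.01  0.86  0.85] F [ 1.2  0.8 -0.9] M [0.01 0.11 0.89] w 0.0169
levelling rotvec deg [0.09 0.52 0.  ]
```

Valve b stops at jaw ≈ -10°, the same as valve a, which fits identical valves. Release and check from above.

Request:
{"name": "jog_arm", "arguments": {
  "increments": [
    [[0,0,0,0,0,0,-0.3],[0,0,0,0,0,0,-0.3],[0,0,0,0,0,0,-0.3],[0,0.5,0,0,0,0.04,-0.3],[0,0.5,0,0,0,0.08,-0.3],[0,0.5,0,0.02,-0.03,0.12,-0.6],[0,0.5,6,0.04,-0.07,0.16,-1],[0,0.5,14,0.06,-0.1,0.18,-1]]
  ]
}}

```text
time: 13.9
position: [0.5648, 0.2799, 0.2425]
tool_rot: [0.466, -0.531, 0.531, -0.468]
ft_force: [1.3, -0.2, 0.7]
grip_width: 0.0728
```

```bash
python3 - <<'E'
from h import *; st()
i=camera_info("wrist");im=camera("wrist"); cv2.imwrite("pics/w6.png",im[:,:,::-1])
im=camera("scene"); cv2.imwrite("pics/s6.png",im[:,:,::-1])
for b in boards(im,camera_info("scene")): print(*b)
E
```

```text
t 13.9 pos [0.5648 0.2799 0.2425] jaw -7.3 down [ 0.003  0.001 -1.   ] q [0.28 0.51 1.4  0.   1.23 0.41] F [ 1.3 -0.2  0.7] M [-0.   -0.03  0.02] w 0.0728
levelling rotvec deg [-0.05  0.15  0.  ]
[204. 276.] [766.9  21.6] [55.6 58.6] 134.2
[357. 271.] [541.  338.8] [42.9 44.9] 123.8
[230. 267.] [706.7  63.2] [44.6 58.6] 100.3
[380. 232.] [391.  332.2] [42.6 56.4] 169.7
[315. 223.] [453.  171.9] [ 58.3 108.6] 174.8
[543. 234.] [136.8 716.5] [ 63.3 239.1] 34.2
[270. 198.] [446.7  10. ] [ 59.7 126.4] 160.0
[166. 183.] [ 574.8 -261.5] [199.2 257.9] 41.5
[44. 98.] [ 481.1 -996.7] [230.6 291.8] 61.0
[137.   6.] [ -334.5 -1366.5] [ 79.5 242.1] 178.7
```

View pics/w6.png

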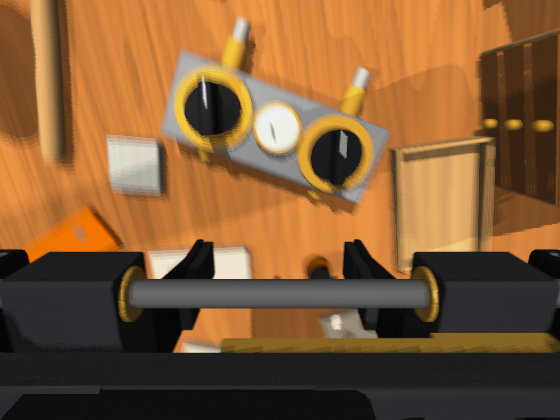

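View pics/s6.png

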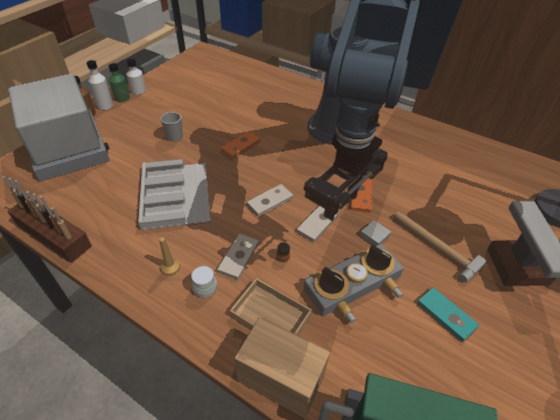

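Both knob bars sit parallel and shut, and the boards have not moved. Rack mouth centre is ≈(0.566,-0.222) with yaw -47.3°, and slots 1/2/3 are at (0.507,-0.276), (0.566,-0.222) and (0.625,-0.168). I start with the board at (447,9) and take it to slot 1, turning the jaws to 70°.

Request:
{"name": "jog_arm", "arguments": {
  "increments": [
    [[0,0,8.5,-0.016,-0.035,0,-1],[0,0,17,-0.032,-0.07,0,-1],[0,0,25.5,-0.048,-0.105,0,-1],[0,0,34,-0.064,-0.14,0,-1],[0,0,42.5,-0.08,-0.175,0,-1],[0,0,51,-0.096,-0.21,0,-1],[0,0,59.5,-0.112,-0.245,-0.02,-1],[0,0,68,-0.127,-0.266,-0.05,-1]]
  ]
}}

```text
time: 14.8
position: [0.4445, 0.0091, 0.196]
tool_rot: [-0.678, 0.183, -0.187, 0.687]
ft_force: [0.9, -0.6, -0.1]
grip_width: 0.087
```

Request:
{"name": "jog_arm", "arguments": {
  "increments": [
    [[0,0,9,0,0,-0.04,-1],[0,0,9,0,0,-0.07,-1],[0,0,9,0,0,-0.07,-1]]
  ]
}}

```text
time: 15.1
position: [0.4412, 0.0098, 0.123]
tool_rot: [-0.69, 0.133, -0.13, 0.7]
ft_force: [-0.5, -0.3, 0.4]
grip_width: 0.0871
```

```bash
python3 - <<'E'
from h import *; st()
s=camera_info("scene")
print("orange",ray(s,(240,143),.016))
i=camera_info("wrist");im=camera("wrist"); cv2.imwrite("pics/w7.png",im[:,:,::-1])
for b in boards(im,i): print(*b)
for b in boards(camera("side"),camera_info("side")): print("side",*b)
im=camera("scene");crop(im,110,110,310,250,3.9,"s7.png")
for b in boards(im,s): print("scene",*b)
E
```

```text
t 15.1 pos [0.4412 0.0098 0.123 ] jaw 68.5 down [-0.001  0.015 -1.   ] q [-0.24  0.46  1.98  0.02  0.71 -1.45] F [-0.5 -0.3  0.4] M [ 0.11 -0.02 -0.04] w 0.0871
levelling rotvec deg [-0.84 -0.05 -0.  ]
orange [ 0.2875883  -0.21887855  0.016     ]
[169. 349.] [ 539.4 -145.2] [12.  31.3] 67.9
[380. 334.] [603.4  57.3] [ 9.4 31.3] 68.0
[277. 204.] [445.4   7.6] [ 58.7 128.9] 160.1
[455. 131.] [441.8 170.1] [ 58.2 128.7] 175.4
side [533. 410.] [-274.9  361.7] [46.4 50.1] 27.9
side [236. 390.] [333.8 611. ] [125.5 249.4] 31.9
side [535. 369.] [-273.1  246.9] [54.  95.8] 88.7
side [272. 288.] [394.7 323.2] [59.4 61.5] 79.3
side [282. 251.] [439.7 177. ] [ 67.6 131.2] 175.2
side [545. 241.] [-283.5 -258.5] [ 78.3 173.4] 90.4
side [304. 222.] [442.8  15.6] [ 67.2 137.1] 160.6
side [242. 211.] [660.6  62.1] [ 72.1 129.1] 10.6
side [214. 193.] [804.1  26.2] [ 52.5 128.9] 124.2
side [289. 176.] [ 614.7 -220.1] [178.3 240.2] 132.6
side [554. 127.] [ -304.9 -1174.3] [ 65.6 396. ] 83.9
scene [204. 276.] [768.6  19.5] [54.  55.7] 49.3
scene [356. 271.] [540.  338.1] [43.3 47.5] 26.4
scene [238. 254.] [665.5  56.2] [ 55.7 124.7] 11.3
scene [376. 231.] [389.8 325.8] [55.3 56. ] 77.7
scene [318. 221.] [443.4 171.9] [ 57.5 127.2] 175.3
scene [543. 234.] [136.7 716.5] [ 63. 239.] 34.4
scene [270. 198.] [446.7  10. ] [ 59.7 125.9] 160.0
scene [168. 190.] [ 579.6 -250.7] [199.7 286. ] 43.4
scene [ 43. 102.] [ 481.6 -996.8] [228.2 291.5] 61.0
scene [137.   6.] [ -335.4 -1366.5] [ 79.5 240.4] 178.7
```

View pics/w7.png

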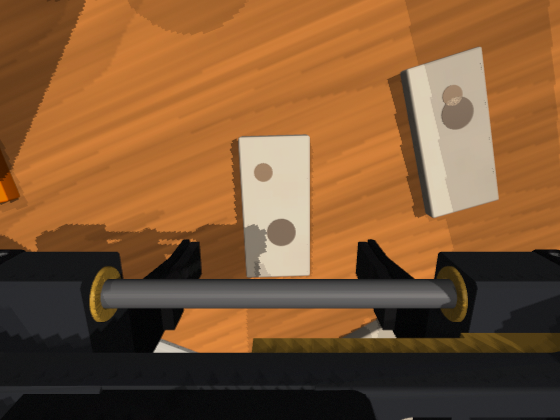

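View pics/s7.png

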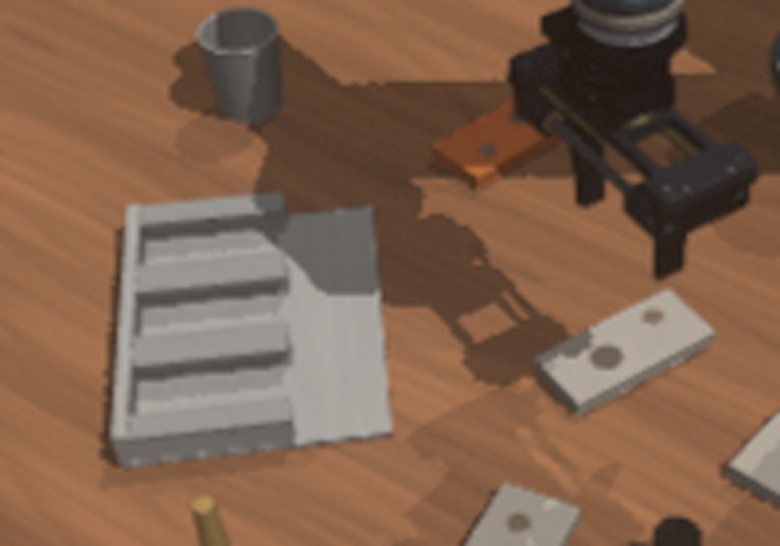

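The wrist view shows the board at (275,205) between the fingers; all views agree on its centre (446,9) mm and yaw 160°. Descending.

Request:
{"name": "jog_arm", "arguments": {
  "increments": [
    [[-0.8,0,1.5,-0.004,0.002,-0.04,-1],[-0.8,0,1.5,-0.004,0.002,-0.08,-1],[-0.8,0,1.5,-0.004,0.002,-0.1,-1],[-0.8,0,1.5,-0.004,0.002,-0.1,-1],[-0.8,0,1.5,-0.004,0.002,-0.1,-1]]
  ]
}}

```text
time: 15.75
position: [0.4424, 0.0114, 0.0278]
tool_rot: [0.697, -0.118, 0.126, -0.696]
ft_force: [0.4, 0.1, -0.9]
grip_width: 0.087
```

```bash
python3 - <<'E'
from h import *; st()
E
```

```text
t 15.75 pos [0.4424 0.0114 0.0278] jaw 70.2 down [ 0.011 -0.002 -1.   ] q [-0.23  0.67  2.04  0.    0.42 -1.45] F [ 0.4  0.1 -0.9] M [ 0.1  -0.06  0.04] w 0.087
levelling rotvec deg [0.13 0.64 0.  ]
```

Request:
{"name": "jog_arm", "arguments": {
  "increments": [
    [[0.1,0.6,0,-0.005,0.001,-0.012,-1],[0.1,0.6,0,-0.006,0.001,-0.023,-1],[0.1,0.6,0,-0.006,0.001,-0.023,-1]]
  ]
}}

```text
time: 16.05
position: [0.4364, 0.0124, 0.005]
tool_rot: [0.697, -0.121, 0.122, -0.696]
ft_force: [-0.9, 0.9, 1.0]
grip_width: 0.0869
```

```bash
python3 - <<'E'
from h import *; st()
E
```

```text
t 16.05 pos [0.4364 0.0124 0.005 ] jaw 70.2 down [ 0.001 -0.001 -1.   ] q [-0.23  0.72  2.05 -0.    0.37 -1.45] F [-0.9  0.9  1. ] M [ 0.13 -0.07  0.02] w 0.0869
levelling rotvec deg [0.03 0.05 0.  ]
```

Well placed. Gripping and lifting a little.

Request:
{"name": "jog_arm", "arguments": {
  "increments": [
    [[0,0,0,0,0,-0.001,1],[0,0,0,0,0,-0.001,1],[0,0,0,0,0,-0.001,1],[0,0,0,0,0,-0.001,1],[0,0,0,0,0,0.01,1],[0,0,0,0,0,0.025,1],[0,0,0,0,0,0.03,1],[0,0,0,0,0,0.03,1]]
  ],
  "squeeze": 45
}}

```text
time: 16.85
position: [0.4369, 0.0123, 0.036]
tool_rot: [0.697, -0.121, 0.123, -0.696]
ft_force: [-0.8, 0.8, -1.0]
grip_width: 0.0595
```

```bash
python3 - <<'E'
from h import *; st()
crop(camera("scene"),210,165,390,285,4.3,"s8.png")
E
```

```text
t 16.85 pos [0.4369 0.0123 0.036 ] jaw 70.2 down [ 0.003 -0.001 -1.   ] q [-0.23  0.65  2.04 -0.    0.45 -1.45] F [-0.8  0.8 -1. ] M [ 0.11 -0.08  0.01] w 0.0595
levelling rotvec deg [0.06 0.17 0.  ]
```

View pics/s8.png

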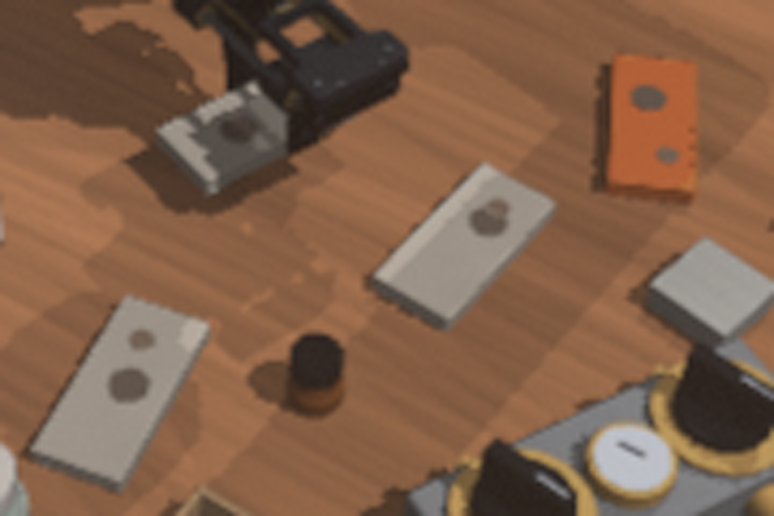

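The board is lifted level (width 59.5 mm). Carrying it to in front of slot 1.

Request:
{"name": "jog_arm", "arguments": {
  "increments": [
    [[0,0,-5,0,-0.035,0.002,1],[0,0,-10,0,-0.075,0.002,1],[0,0,-15,0.005,-0.115,0.002,1],[0,0,-20,0.01,-0.155,0.002,1],[0,0,-25,0.01,-0.195,0.002,1],[0,0,-27.5,0.013,-0.225,0.002,1],[0,0,-27.5,0.013,-0.225,0.002,1],[0,0,-27.5,0.013,-0.225,0.002,1]]
  ]
}}

```text
time: 17.7
position: [0.4489, -0.2127, 0.0368]
tool_rot: [0.648, -0.284, 0.284, -0.647]
ft_force: [-0.3, 0.6, -2.0]
grip_width: 0.0595
```

```bash
python3 - <<'E'
from h import *; st()
import pickle
i=camera_info("wrist");im=camera("wrist"); cv2.imwrite("pics/w9.png",im[:,:,::-1]); pickle.dump(i,open("w9.pkl","wb"))
crop(camera("scene"),110,110,310,250,3.9,"s9.png")
E
```

```text
t 17.7 pos [ 0.4489 -0.2127  0.0368] jaw 42.6 down [-0. -0. -1.] q [-0.67  0.68  1.89 -0.    0.57 -1.41] F [-0.3  0.6 -2. ] M [0.09 0.   0.01] w 0.0595
levelling rotvec deg [ 0.02 -0.    0.  ]
```

View pics/w9.png

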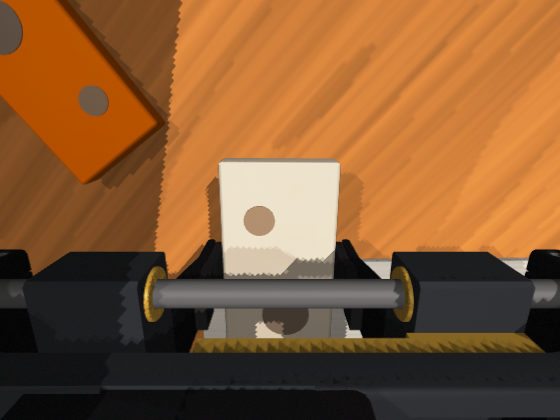

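View pics/s9.png

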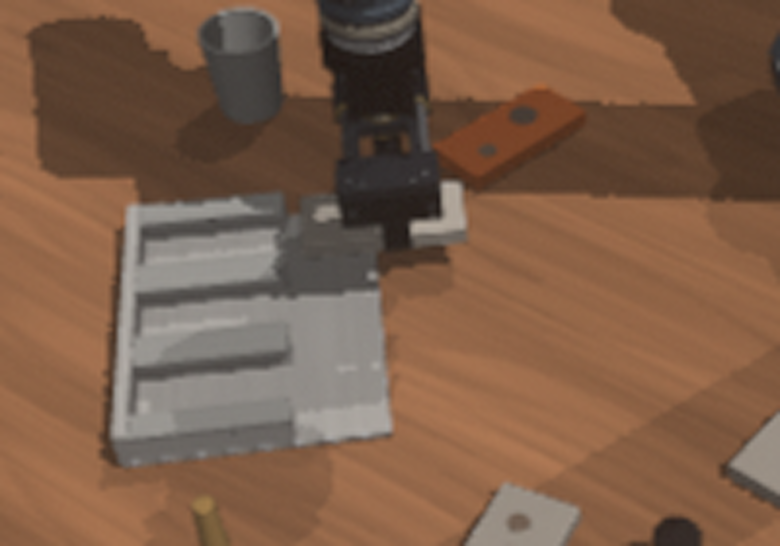

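In this orientation the wrist camera looks away from the rack. I'll back off, raise slightly and flip 180° about the vertical so it sees the board nose and the slot mouth together.

Request:
{"name": "jog_arm", "arguments": {
  "increments": [
    [[0,0,0,-0.01,0.011,0.015,1],[0,0,-8,-0.02,0.022,0.025,1],[0,0,-16,-0.02,0.022,0.025,1],[0,0,-24,-0.02,0.022,0.025,1],[0,0,-32,-0.02,0.022,0.025,1],[0,0,-40,-0.02,0.022,0.025,1],[0,0,-48,-0.02,0.022,0.025,1],[0,0,-56,-0.02,0.022,0.025,1]]
  ]
}}

```text
time: 18.6
position: [0.4278, -0.1869, 0.0618]
tool_rot: [-0.438, 0.556, -0.554, 0.438]
ft_force: [-0.0, -0.4, -2.2]
grip_width: 0.0594
```

Request:
{"name": "jog_arm", "arguments": {
  "increments": [
    [[0,0,-8,0,0,0,1],[0,0,-16,0,0,0,1],[0,0,-24,0,0,0,1],[0,0,-32,0,0,0,1],[0,0,-40,0,0,0,1],[0,0,-48,0,0,0,1],[0,0,-56,0,0,0,1],[0,0,-64,0,0,0,1]]
  ]
}}

```text
time: 19.4
position: [0.4271, -0.1848, 0.0616]
tool_rot: [-0.076, 0.704, -0.702, 0.076]
ft_force: [-0.6, 0.4, -1.9]
grip_width: 0.0593
```

Request:
{"name": "jog_arm", "arguments": {
  "increments": [
    [[0,0,-8,0,0,0,1],[0,0,-16,0,0,0,1],[0,0,-24,0,0,0,1],[0,0,-32,0,0,0,1],[0,0,-40,0,0,0,1],[0,0,-48,0,0,0,1],[0,0,-56,0,0,0,1],[0,0,-60,0,0,0,1]]
  ]
}}

```text
time: 20.2
position: [0.4265, -0.1828, 0.0615]
tool_rot: [0.286, 0.648, -0.645, -0.286]
ft_force: [-0.1, -0.0, -2.3]
grip_width: 0.0594
```

```bash
python3 - <<'E'
from h import *; st()
import pickle
i=camera_info("wrist");im=camera("wrist"); cv2.imwrite("pics/w10.png",im[:,:,::-1]); pickle.dump(i,open("w10.pkl","wb"))
E
```

```text
t 20.2 pos [ 0.4265 -0.1828  0.0615] jaw -137.7 down [ 0.002  0.003 -1.   ] q [-0.65  0.6   1.96  0.01  0.57  1.75] F [-0.1 -0.  -2.3] M [0.11 0.13 0.05] w 0.0594
levelling rotvec deg [-0.18  0.1   0.  ]
```

View pics/w10.png

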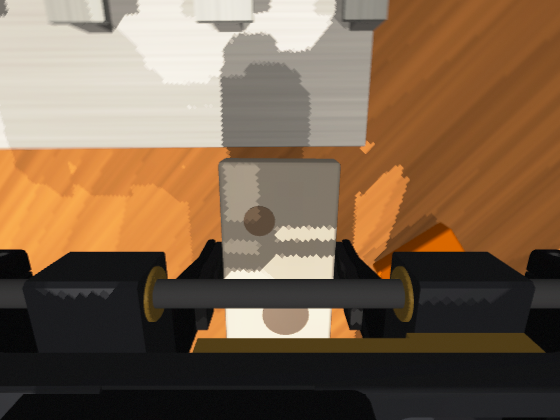

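The view shows the sill's front edge at row 148 with its right corner at (366,147), and the wall ends of slot 1 at columns ~225 and ~365 on the top row. I'll zoom in.

```bash
python3 - <<'E'
from h import *
im=cv2.imread("pics/w10.png")[:,:,::-1]
crop(im,30,0,400,60,2.1,"w10a.png")
crop(im,180,0,400,170,3.5,"w10b.png")
E
```

```text
(no output)
```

View pics/w10b.png

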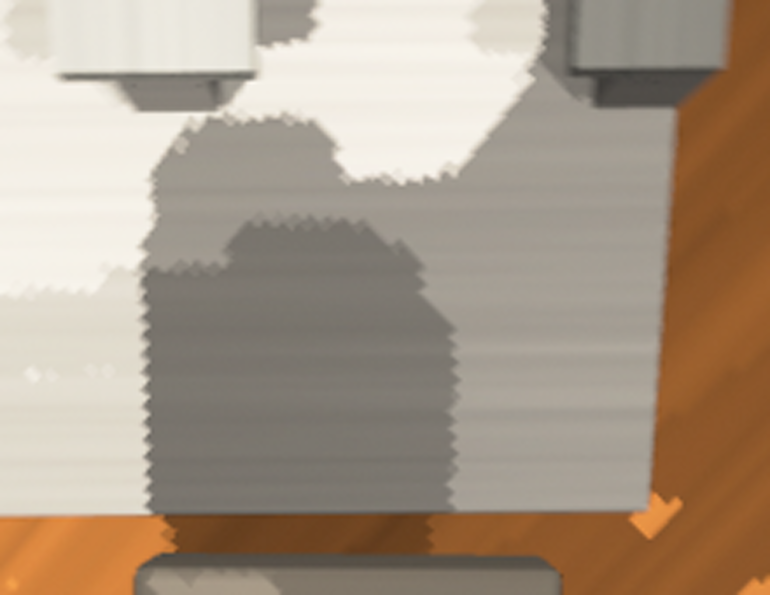

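```bash
python3 - <<'E'
from h import *
import pickle
i=pickle.load(open("w10.pkl","rb"))
c=lambda x,y:(180+x/3.5,y/3.5)
g=lambda x,y,z=.006: ray(i,c(x,y),z)[:2]
Ll,Lr,Rl,Rr=g(138,108),g(218,108),g(598,105),g(678,105)
sl=g(0,516);sr=g(648,510)
print("wall widths",np.linalg.norm(Lr-Ll),np.linalg.norm(Rr-Rl),"slot",np.linalg.norm(Rl-Lr))
y=Lr-Rl; print("yaw from mouth",np.degrees(np.arctan2(y[1],y[0]))-90,"from sill",np.degrees(np.arctan2(*(sl-sr)[::-1]))-90)
e=Rr-sr; print("side edge", np.linalg.norm(e),np.degrees(np.arctan2(e[1],e[0])))
m=(Lr+Rl)/2; print("slot1 mouth centre",m, "scene est", (.507,-.276))
# board nose corners at z = .0615-.004+.016 (board bottom ~ TCP-.004)
for z in (.072,.075): 
    a,b=g(150,556,z),g(547,556,z); print("nose",a,b,np.linalg.norm(a-b),(a+b)/2)
E
```

```text
wall widths 0.01404311357335158 0.013995235920867682 slot 0.06658462517289156
yaw from mouth -47.37676743427008 from sill -47.190234922313365
side edge 0.06996644088373576 -47.638182598537306
slot1 mouth centre [ 0.50334487 -0.28332599] scene est (0.507, -0.276)
nose [ 0.48414959 -0.20669047] [ 0.44422874 -0.24300802] 0.053968865431046044 [ 0.46418917 -0.22484924]
nose [ 0.48403136 -0.20735348] [ 0.44490093 -0.24295196] 0.052900305335066615 [ 0.46446614 -0.22515272]
```

The wrist estimate of slot 1 differs from the scene estimate by ~7 mm sideways. I'll approach so the nose and the mouth show at nearly the same depth, and servo on that view.

Request:
{"name": "jog_arm", "arguments": {
  "increments": [
    [[0,0,0.4,0.006,-0.01,0,1],[0,0,0.4,0.015,-0.026,-0.01,1],[0,0,0.4,0.03,-0.049,-0.025,1],[0,0,0.4,0.03,-0.049,-0.04,1],[0,0,0.4,0.03,-0.049,-0.045,1],[0,0,0.4,0.03,-0.049,-0.045,1],[0,0,0.4,0.03,-0.049,-0.045,1]]
  ]
}}

```text
time: 20.95
position: [0.4561, -0.2311, 0.0166]
tool_rot: [0.284, 0.649, -0.646, -0.284]
ft_force: [-0.1, -1.1, -1.2]
grip_width: 0.0593
```

```bash
python3 - <<'E'
from h import *; st()
import pickle
i=camera_info("wrist");im=camera("wrist"); cv2.imwrite("pics/w11.png",im[:,:,::-1]); pickle.dump(i,open("w11.pkl","wb"))
crop(im,180,0,400,170,3.5,"w11b.png")
im=camera("scene"); cv2.imwrite("pics/s11.png",im[:,:,::-1]);crop(im,110,140,250,240,5.5,"s11b.png")
E
```

```text
t 20.95 pos [ 0.4561 -0.2311  0.0166] jaw -137.3 down [ 0.001  0.004 -1.   ] q [-0.69  0.72  1.86  0.01  0.56  1.7 ] F [-0.1 -1.1 -1.2] M [ 0.05  0.08 -0.03] w 0.0593
levelling rotvec deg [-0.22  0.06  0.  ]
```

View pics/w11b.png

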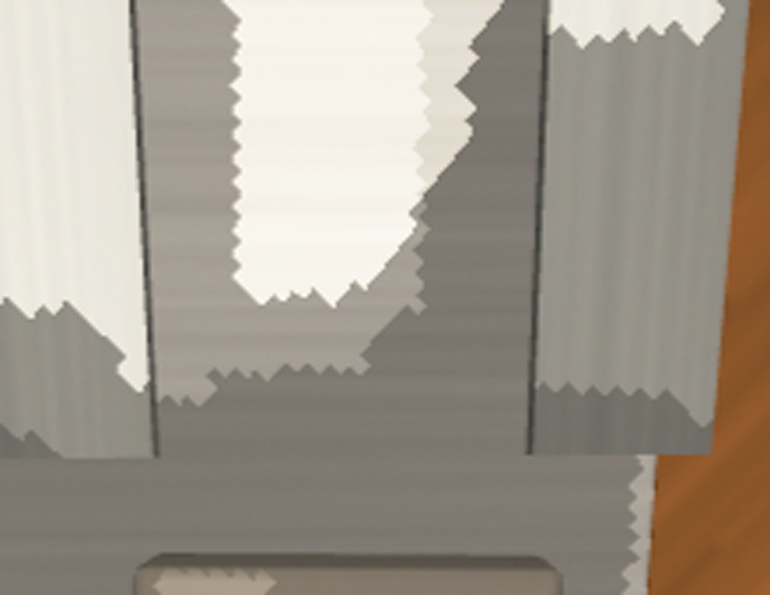

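View pics/s11b.png

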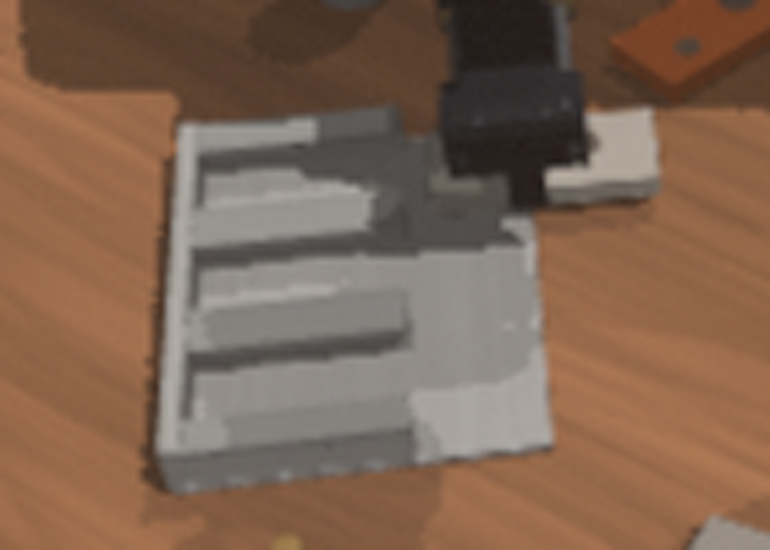

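The board nose is 0.5 mm off the slot centre (crop 347.5 against 343, 7.6 px/mm), with ~12.8 mm still to go to the mouth. The wrist estimate holds, so I'll use it for the rack. Lowering and sliding in.

Request:
{"name": "jog_arm", "arguments": {
  "increments": [
    [[-0.2,0,0.5,0.0004,0.0003,-0.004,1],[-0.2,0,0.5,0.0004,0.0003,-0.005,1],[-0.2,0,0.5,0.0064,-0.0063,-0.005,1],[-0.2,0,0.5,0.0114,-0.0117,-0.005,1],[-0.2,0,0.5,0.0164,-0.0171,-0.005,1],[-0.2,0,0.5,0.0164,-0.0171,-0.005,1]]
  ]
}}

```text
time: 21.65
position: [0.4728, -0.2484, 0.013]
tool_rot: [0.281, 0.649, -0.649, -0.28]
ft_force: [-1.7, 1.4, 6.3]
grip_width: 0.0593
```

```bash
python3 - <<'E'
from h import *; st()
i=camera_info("wrist");im=camera("wrist"); 
crop(im,180,0,400,170,3.5,"w12b.png")
E
```

```text
t 21.65 pos [ 0.4728 -0.2484  0.013 ] jaw -136.8 down [ 0.002 -0.    -1.   ] q [-0.69  0.74  1.81  0.    0.59  1.69] F [-1.7  1.4  6.3] M [0.45 0.22 0.08] w 0.0593
levelling rotvec deg [0.02 0.1  0.  ]
```

View pics/w12b.png

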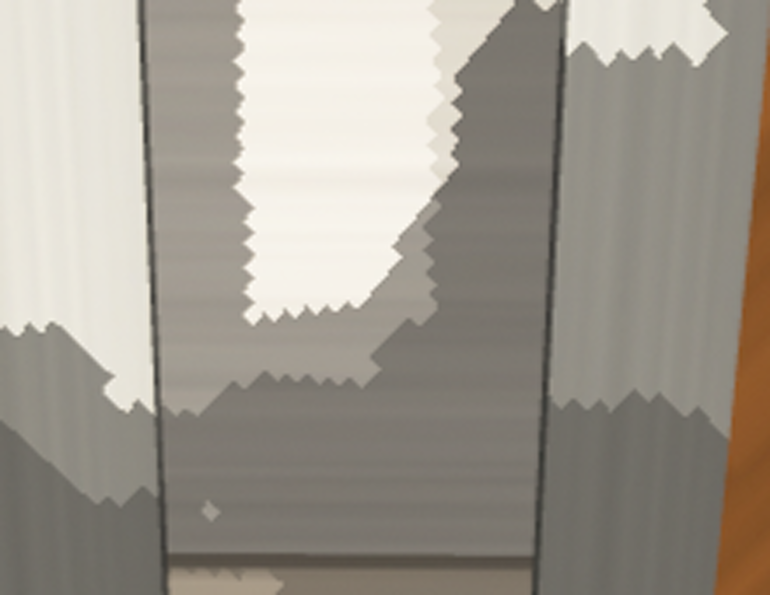

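The nose is under the caps and laterally centred, resting lightly on the floor (Fz 6 N). Continuing.

Request:
{"name": "jog_arm", "arguments": {
  "increments": [
    [[0,0,0,0.004,-0.0044,0.001,1],[0,0,0,0.008,-0.0088,0.001,1],[0,0,0,0.012,-0.0132,0.001,1],[0,0,0,0.016,-0.0176,0.001,1],[0,0,0,0.02,-0.022,0.001,1],[0,0,0,0.02,-0.022,0.001,1]]
  ]
}}

```text
time: 22.3
position: [0.4938, -0.2716, 0.0139]
tool_rot: [-0.282, -0.649, 0.649, 0.28]
ft_force: [-0.0, 0.8, -2.0]
grip_width: 0.0597
```

```bash
python3 - <<'E'
from h import *; st()
i=camera_info("wrist");im=camera("wrist"); 
cv2.imwrite("pics/w13.png",im[:,:,::-1])
E
```

```text
t 22.3 pos [ 0.4938 -0.2716  0.0139] jaw -136.8 down [ 0.003 -0.002 -1.   ] q [-0.7   0.76  1.73  0.    0.65  1.69] F [-0.   0.8 -2. ] M [0.09 0.08 0.03] w 0.0597
levelling rotvec deg [0.1 0.2 0. ]
```

View pics/w13.png

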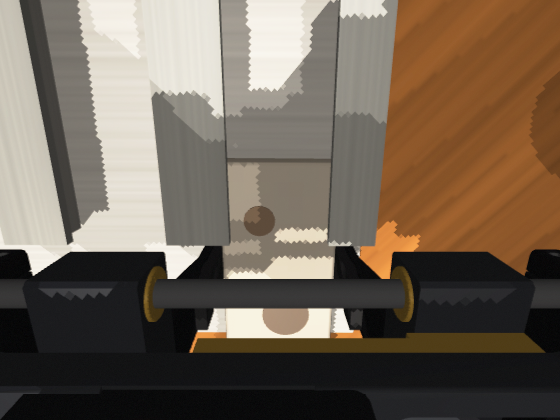

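The board is 40 mm into the slot. Release, lift, go behind it, close, then push.

Request:
{"name": "jog_arm", "arguments": {
  "increments": [
    [[0,0,0,0,0,0,-0.6],[0,0,0,0,0,0,-0.6],[0,0,0,0,0,0,-0.6],[0,0,0,0,0,0.02,-0.6],[0,0,0,0,0,0.035,-0.6],[0,0,0,-0.03,0.032,0.035,0],[0,0,0,-0.06,0.064,0.035,0.5],[0,0,0,-0.0645,0.07,0.035,1]]
  ]
}}

```text
time: 23.15
position: [0.4224, -0.195, 0.0488]
tool_rot: [0.278, 0.65, -0.648, -0.284]
ft_force: [-0.8, 0.1, -0.7]
grip_width: 0.0531
```

Request:
{"name": "jog_arm", "arguments": {
  "increments": [
    [[0,0,0,-0.004,0.004,0,1],[0,0,0,-0.004,0.004,0,1],[0,0,0,-0.004,0.004,0,1],[0,0,0,-0.004,0.004,0,1]]
  ],
  "squeeze": 20
}}

```text
time: 23.55
position: [0.4199, -0.1924, 0.0488]
tool_rot: [0.279, 0.65, -0.648, -0.283]
ft_force: [0.1, -0.9, -1.8]
grip_width: 0.0215
```

```bash
python3 - <<'E'
from h import *; st()
i=camera_info("wrist");im=camera("wrist"); 
cv2.imwrite("pics/w14.png",im[:,:,::-1])
p=get_obs()["position"][:2]-np.array([.5033,-.2833]); a=np.radians(-47.3)
print("rack x,y rel slot1",p@[np.cos(a),np.sin(a)],p@[-np.sin(a),np.cos(a)])
E
```

```text
t 23.55 pos [ 0.4199 -0.1924  0.0488] jaw -136.8 down [-0.004  0.005 -1.   ] q [-0.67  0.63  1.97  0.    0.55  1.71] F [ 0.1 -0.9 -1.8] M [0.07 0.13 0.04] w 0.0215
levelling rotvec deg [-0.27 -0.25 -0.  ]
rack x,y rel slot1 -0.12364169299468045 0.00031639191065734864
```

View pics/w14.png

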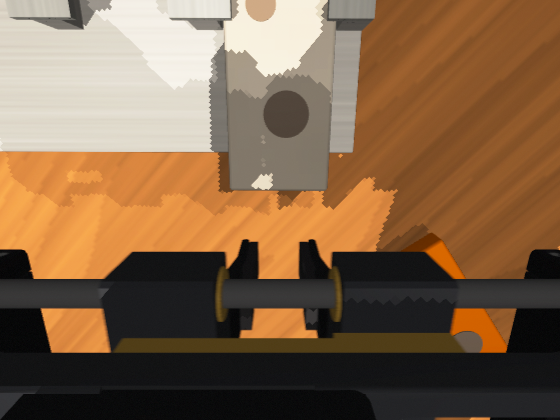

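The board lies straight in slot 1, its rear end at row 188 ahead of the fingers. Lowering behind it and pushing.

Request:
{"name": "jog_arm", "arguments": {
  "increments": [
    [[-0.3,-0.2,0,0,0,-0.02,1],[-0.3,-0.2,0,0,0,-0.036,1],[-0.3,-0.2,0,0,0,-0.036,1],[-0.3,-0.2,0,0,0,-0.036,1]]
  ]
}}

```text
time: 24.0
position: [0.4199, -0.1926, 0.0126]
tool_rot: [-0.28, -0.649, 0.649, 0.281]
ft_force: [1.0, -0.9, 1.2]
grip_width: 0.0007
```

```bash
cat >>h.py <<'E'
def rk(m):
    p=get_obs()["position"][:2]-np.array(m); a=np.radians(-47.3)
    print("slot x,y",(p@[np.cos(a),np.sin(a)]).round(4),(p@[-np.sin(a),np.cos(a)]).round(4))
    F=get_obs()["ft_force"][:2]; print("F slot x,y",(F@[np.cos(a),np.sin(a)]).round(1),(F@[-np.sin(a),np.cos(a)]).round(1))
S1=(.5033,-.2833);S2=(.5622,-.2291);S3=(.6211,-.1749)
E
python3 - <<'E'
from h import *; st();rk(S1)
E
```

```text
t 24.0 pos [ 0.4199 -0.1926  0.0126] jaw -136.8 down [-0.001 -0.    -1.   ] q [-0.67  0.71  1.99 -0.    0.45  1.72] F [ 1.  -0.9  1.2] M [0.08 0.08 0.  ] w 0.0007
levelling rotvec deg [ 0.   -0.09  0.  ]
slot x,y -0.1232 0.0003
F slot x,y 1.3 0.1
```

Request:
{"name": "jog_arm", "arguments": {
  "increments": [
    [[0,0,0,0.007,-0.0074,0,1],[0,0,0,0.014,-0.0147,0,1],[0,0,0,0.021,-0.022,0,1],[0,0,0,0.028,-0.0294,0,1],[0,0,0,0.035,-0.037,0,1],[0,0,0,0.042,-0.0445,0,1],[0,0,0,0.049,-0.052,0,1],[0,0,0,0.054,-0.058,0,1]]
  ]
}}

```text
time: 24.8
position: [0.4749, -0.2516, 0.0126]
tool_rot: [-0.281, -0.649, 0.649, 0.281]
ft_force: [-0.4, 0.8, 1.0]
grip_width: 0.0003
```

```bash
python3 - <<'E'
from h import *; st();rk(S1)
E
```

```text
t 24.8 pos [ 0.4749 -0.2516  0.0126] jaw -136.8 down [-0.001 -0.001 -1.   ] q [-0.69  0.75  1.8  -0.    0.6   1.69] F [-0.4  0.8  1. ] M [0.26 0.26 0.04] w 0.0003
levelling rotvec deg [ 0.04 -0.04  0.  ]
slot x,y -0.0426 0.0006
F slot x,y -0.9 0.3
```

Request:
{"name": "jog_arm", "arguments": {
  "increments": [
    [[0,0,0,0.004,-0.0044,0,1],[0,0,0,0.007,-0.0076,0,1],[0,0,0,0.01,-0.0109,0,1],[0,0,0,0.01,-0.0109,0,1]]
  ]
}}

```text
time: 25.2
position: [0.4856, -0.2632, 0.0126]
tool_rot: [-0.281, -0.648, 0.649, 0.28]
ft_force: [-0.5, 0.0, -0.4]
grip_width: 0.0007
```

```bash
python3 - <<'E'
from h import *; st();rk(S1)
E
```

```text
t 25.2 pos [ 0.4856 -0.2632  0.0126] jaw -136.8 down [ 0.001 -0.002 -1.   ] q [-0.7   0.76  1.76 -0.    0.63  1.69] F [-0.5  0.  -0.4] M [0.1  0.11 0.03] w 0.0007
levelling rotvec deg [0.1  0.03 0.  ]
slot x,y -0.0268 0.0006
F slot x,y -0.4 -0.4
```

Request:
{"name": "jog_arm", "arguments": {
  "increments": [
    [[0,0,0,0.0015,-0.0016,0,1],[0,0,0,0.003,-0.0033,0,1],[0,0,0,0.003,-0.0033,0,1]]
  ]
}}

```text
time: 25.5
position: [0.4858, -0.2636, 0.0123]
tool_rot: [0.278, 0.649, -0.649, -0.283]
ft_force: [-2.8, 4.6, 3.5]
grip_width: 0.0004
```

```bash
python3 - <<'E'
from h import *; st();rk(S1)
E
```

```text
t 25.5 pos [ 0.4858 -0.2636  0.0123] jaw -136.8 down [-0.006  0.004 -1.   ] q [-0.7   0.76  1.75 -0.    0.64  1.69] F [-2.8  4.6  3.5] M [ 0.98  0.74 -0.  ] w 0.0004
levelling rotvec deg [-0.22 -0.32 -0.  ]
slot x,y -0.0263 0.0005
F slot x,y -5.3 1.1
```

Request:
{"name": "jog_arm", "arguments": {
  "increments": [
    [[0,0,0,0.004,-0.0043,0,1],[0,0,0,0.008,-0.0087,0,1],[0,0,0,0.008,-0.0087,0,1]]
  ]
}}

```text
time: 25.8
position: [0.4857, -0.2638, 0.0115]
tool_rot: [0.27, 0.652, -0.646, -0.291]
ft_force: [-10.0, 12.8, 12.1]
grip_width: 0.0003
```

```bash
python3 - <<'E'
from h import *; st();rk(S1)
E
```

```text
t 25.8 pos [ 0.4857 -0.2638  0.0115] jaw -136.8 down [-0.024  0.021 -1.   ] q [-0.7   0.76  1.73  0.    0.68  1.69] F [-10.   12.8  12.1] M [ 2.25  1.81 -0.02] w 0.0003
levelling rotvec deg [-1.18 -1.36 -0.  ]
slot x,y -0.0263 0.0003
F slot x,y -16.2 1.3
```

Firm at 16 N with no motion: home. Backing off and heading to the board at (665,54).

Request:
{"name": "jog_arm", "arguments": {
  "increments": [
    [[-1,-1.3,0,-0.007,0.0073,0,1],[-1,-1.3,0,-0.014,0.0147,0.02,1],[-1,-1.3,0,-0.014,0.0147,0.06,1],[-1,-1.3,0,-0.014,0.0147,0.1,1],[-1,-1.3,0,-0.014,0.0147,0.11,1],[-1,-1.3,0,-0.014,0.0147,0.11,1]]
  ]
}}

```text
time: 26.4
position: [0.4731, -0.2502, 0.1234]
tool_rot: [0.282, 0.649, -0.649, -0.279]
ft_force: [0.1, -0.5, -0.9]
grip_width: 0.0003
```

```bash
python3 - <<'E'
from h import *; st()
i=camera_info("wrist");im=camera("wrist"); 
cv2.imwrite("pics/w15.png",im[:,:,::-1])
for b in boards(camera("scene"),camera_info("scene")): print(*b)
E
```

```text
t 26.4 pos [ 0.4731 -0.2502  0.1234] jaw -136.8 down [ 0.003 -0.001 -1.   ] q [-0.7   0.55  1.75  0.    0.84  1.69] F [ 0.1 -0.5 -0.9] M [ 0.07  0.09 -0.03] w 0.0003
levelling rotvec deg [0.03 0.19 0.  ]
[202. 275.] [769.1  19. ] [53.1 53.6] 178.5
[357. 271.] [540.  338.1] [43.3 47.5] 26.4
[238. 254.] [665.   55.2] [ 56.8 125.6] 10.8
[376. 231.] [389.7 325.9] [55.3 55.8] 77.4
[318. 221.] [444.4 173.2] [ 55.4 122.6] 175.1
[542. 231.] [126.1 709.9] [ 62.2 213.9] 34.1
[193. 193.] [ 556.2 -200.3] [ 98.8 251.5] 44.4
[148. 183.] [ 592.7 -337.6] [ 53.8 177. ] 44.0
[ 46. 105.] [ 500.2 -962.9] [214.  224.5] 151.1
[137.   6.] [ -335.4 -1364.4] [ 75.1 240.4] 178.7
```

View pics/w15.png

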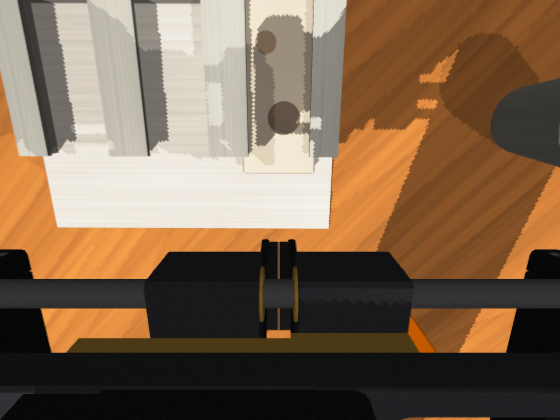

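The first board is in slot 1 with its end just over the sill (row 172 against the mouth at 157). Moving to the second board.

Request:
{"name": "jog_arm", "arguments": {
  "increments": [
    [[0,0,8,0.02,0.035,0,-1],[0,0,16,0.04,0.075,0,-1],[0,0,24,0.063,0.113,0,-1],[0,0,32,0.085,0.15,0,-1],[0,0,40,0.107,0.188,0,-1],[0,0,48,0.13,0.226,0,-1],[0,0,56,0.15,0.265,0,-1],[0,0,57.3,0.172,0.3,0,-1]]
  ]
}}

```text
time: 27.3
position: [0.6422, 0.0534, 0.1179]
tool_rot: [-0.069, 0.705, -0.703, 0.063]
ft_force: [0.3, -0.8, 0.2]
grip_width: 0.0564
```

Request:
{"name": "jog_arm", "arguments": {
  "increments": [
    [[0,0,0,0,0,0,-1],[0,0,0,0,0,0,-1]]
  ]
}}

```text
time: 27.5
position: [0.6405, 0.0545, 0.1149]
tool_rot: [-0.072, 0.705, -0.703, 0.062]
ft_force: [-0.1, -0.3, -1.5]
grip_width: 0.0728
```

```bash
python3 - <<'E'
from h import *; st()
i=camera_info("wrist");im=camera("wrist"); 
cv2.imwrite("pics/w16.png",im[:,:,::-1])
for b in boards(im,i): print(*b)
E
```

```text
t 27.5 pos [0.6405 0.0545 0.1149] jaw -79.1 down [-0.015  0.001 -1.   ] q [-0.09  0.68  1.46 -0.    1.01  1.29] F [-0.1 -0.3 -1.5] M [ 0.01  0.14 -0.02] w 0.0728
levelling rotvec deg [-0.06 -0.83 -0.  ]
[  5. 158.] [637.9 280. ] [12.7 23. ] 176.4
[285. 172.] [664.9  53.4] [ 58.9 127.7] 10.7
[339.  27.] [780.3  33.7] [40.6 69.8] 100.8
```

View pics/w16.png

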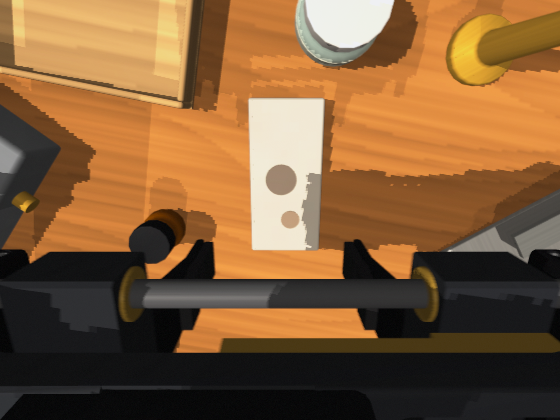

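Board 2 is at (664.9,53.4), yaw 10.7°, centred ahead. The flux pot at (160,240) clears the finger. Descending 20 mm behind its centre.

Request:
{"name": "jog_arm", "arguments": {
  "increments": [
    [[0,-0.8,0,0.005,-0.005,-0.03,-1],[0,-0.8,0,0.005,-0.005,-0.06,-1],[0,-0.8,0,0.005,-0.005,-0.085,-1],[0,-0.8,0,0.005,-0.005,-0.09,-1],[0,-0.8,0,0.005,-0.005,-0.09,-1]]
  ]
}}

```text
time: 28.05
position: [0.6439, 0.047, 0.0241]
tool_rot: [-0.067, 0.705, -0.704, 0.064]
ft_force: [0.0, -0.6, -0.0]
grip_width: 0.0869
```

```bash
python3 - <<'E'
from h import *; st()
E
```

```text
t 28.05 pos [0.6439 0.047  0.0241] jaw -79.4 down [-0.004  0.001 -1.   ] q [-0.1   0.81  1.5   0.    0.83  1.28] F [ 0.  -0.6 -0. ] M [ 0.02  0.14 -0.02] w 0.0869
levelling rotvec deg [-0.06 -0.22 -0.  ]
```

Request:
{"name": "jog_arm", "arguments": {
  "increments": [
    [[0,-0.2,0,0.001,0.002,-0.01,-1],[0,-0.2,0,0.001,0.002,-0.0195,-1],[0,-0.2,0,0.001,0.002,-0.0195,-1]]
  ]
}}

```text
time: 28.35
position: [0.6441, 0.049, 0.0039]
tool_rot: [-0.066, 0.705, -0.704, 0.065]
ft_force: [-0.6, 0.6, -1.4]
grip_width: 0.0871
```

```bash
python3 - <<'E'
from h import *; st()
E
```

```text
t 28.35 pos [0.6441 0.049  0.0039] jaw -79.4 down [-0.002  0.001 -1.   ] q [-0.1   0.84  1.51  0.    0.79  1.29] F [-0.6  0.6 -1.4] M [ 0.05  0.14 -0.01] w 0.0871
levelling rotvec deg [-0.07 -0.11 -0.  ]
```

Request:
{"name": "jog_arm", "arguments": {
  "increments": [
    [[0,0,0,0,0,0,1],[0,0,0,0,0,0,1],[0,0,0,0,0,0,1],[0,0,0,0,0,0,1],[0,0,0,0,0,0.01,1],[0,0,0,0,0,0.025,1],[0,0,0,0,0,0.03,1],[0,0,0,0,0,0.03,1]]
  ],
  "squeeze": 45
}}

```text
time: 29.15
position: [0.6452, 0.0489, 0.0357]
tool_rot: [-0.065, 0.704, -0.704, 0.066]
ft_force: [-0.2, -0.0, -2.9]
grip_width: 0.0593
```

```bash
python3 - <<'E'
from h import *; st()
crop(camera("scene"),190,165,370,285,4.3,"s17.png")
E
```

```text
t 29.15 pos [0.6452 0.0489 0.0357] jaw -79.4 down [ 0.001  0.001 -1.   ] q [-0.1   0.79  1.5   0.    0.84  1.29] F [-0.2 -0.  -2.9] M [-0.03  0.11  0.05] w 0.0593
levelling rotvec deg [-0.05  0.07  0.  ]
```

View pics/s17.png

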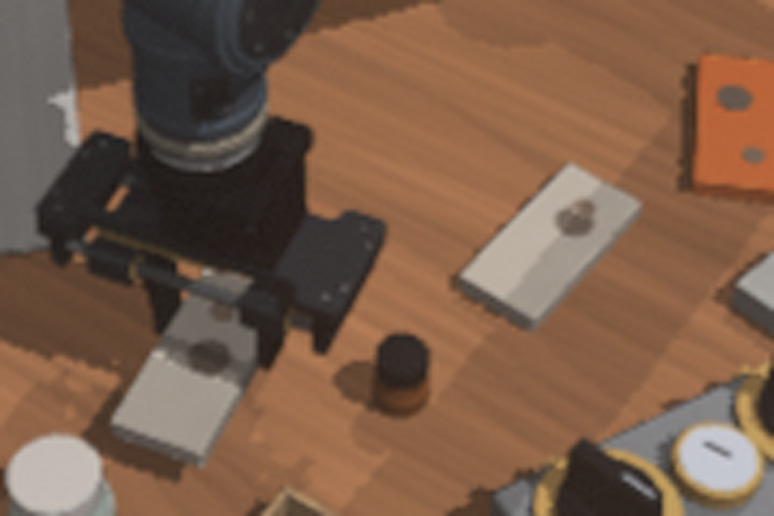

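The second board is up (59.3 mm, level). Carrying it to slot 3 with a 58° turn.

Request:
{"name": "jog_arm", "arguments": {
  "increments": [
    [[0,0,-8,-0.02,-0.01,0.015,1],[0,0,-16,-0.04,-0.03,0.02,1],[0,0,-24,-0.06,-0.055,0.02,1],[0,0,-32,-0.075,-0.08,0.02,1],[0,0,-40,-0.09,-0.105,0.02,1],[0,0,-48,-0.097,-0.125,0.02,1],[0,0,-56,-0.0985,-0.14,0.02,1],[0,0,-57.9,-0.0985,-0.143,0.02,1]]
  ]
}}

```text
time: 30.0
position: [0.5459, -0.0958, 0.0547]
tool_rot: [0.285, 0.648, -0.647, -0.285]
ft_force: [0.4, -0.5, -1.8]
grip_width: 0.0594
```

Request:
{"name": "jog_arm", "arguments": {
  "increments": [
    [[0,0,0,0,0,0,1],[0,0,0,0,0,0,1]]
  ]
}}

```text
time: 30.2
position: [0.5459, -0.0953, 0.0546]
tool_rot: [0.284, 0.648, -0.647, -0.284]
ft_force: [-0.6, 0.1, -1.7]
grip_width: 0.0593
```

```bash
python3 - <<'E'
from h import *; st();rk(S3)
i=camera_info("wrist");im=camera("wrist"); 
cv2.imwrite("pics/w18.png",im[:,:,::-1])
E
```

```text
t 30.2 pos [ 0.5459 -0.0953  0.0546] jaw -137.4 down [ 0.     0.001 -1.   ] q [-0.38  0.68  1.74  0.    0.72  2.02] F [-0.6  0.1 -1.7] M [0.15 0.19 0.04] w 0.0593
levelling rotvec deg [-0.05  0.03  0.  ]
slot x,y -0.1095 -0.0013
F slot x,y -0.5 -0.4
```

View pics/w18.png

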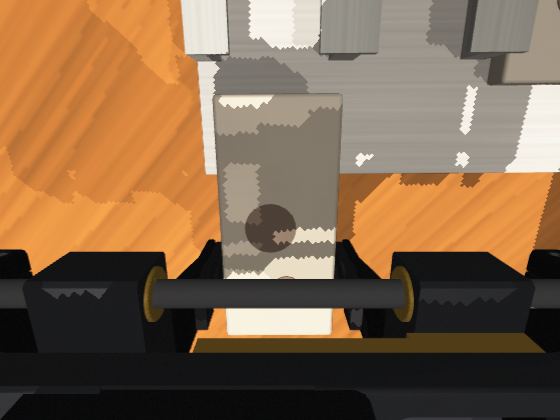

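Aligned with slot 3 (mouth walls at columns ~210 and ~350). Lowering and closing in for the servo view.

Request:
{"name": "jog_arm", "arguments": {
  "increments": [
    [[0,0,0,0.003,-0.001,-0.015,1],[0,0,0,0.006,-0.004,-0.03,1],[0,0,0,0.009,-0.008,-0.037,1],[0,0,0,0.009,-0.008,-0.037,1],[0,0,0,0.009,-0.008,-0.037,1]]
  ]
}}

```text
time: 30.75
position: [0.5548, -0.103, 0.0169]
tool_rot: [0.284, 0.648, -0.647, -0.284]
ft_force: [0.2, 0.6, -1.6]
grip_width: 0.0595
```

```bash
python3 - <<'E'
from h import *; st();rk(S3)
i=camera_info("wrist");im=camera("wrist"); 
cv2.imwrite("pics/w19.png",im[:,:,::-1])
crop(im,170,0,390,130,3.5,"w19b.png")
E
```

```text
t 30.75 pos [ 0.5548 -0.103   0.0169] jaw -137.4 down [-0.001  0.001 -1.   ] q [-0.38  0.76  1.73  0.    0.66  2.01] F [ 0.2  0.6 -1.6] M [0.17 0.09 0.03] w 0.0595
levelling rotvec deg [-0.08 -0.04 -0.  ]
slot x,y -0.0978 -0.0
F slot x,y -0.3 0.6
```

View pics/w19b.png

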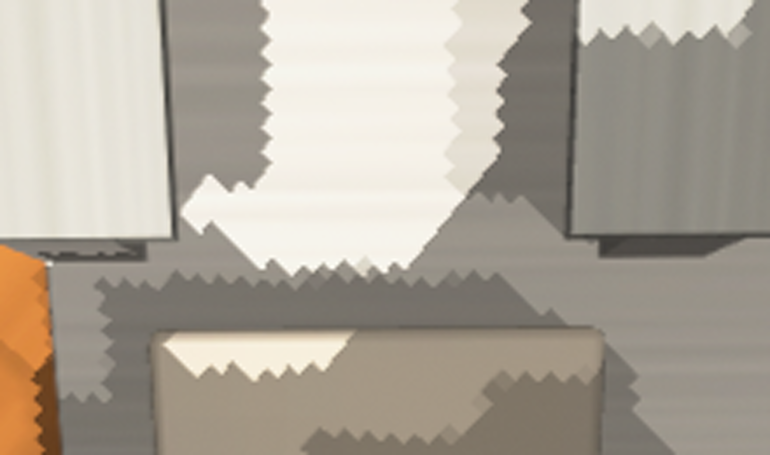

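The nose is 0.8 mm right of the slot centre (378.5 against 372). Correct, lower and slide in.

Request:
{"name": "jog_arm", "arguments": {
  "increments": [
    [[0,0,-0.3,0.0006,0.0005,-0.004,1],[0,0,-0.3,0.0006,0.0005,-0.004,1],[0,0,-0.3,0.0056,-0.0049,-0.004,1],[0,0,-0.3,0.0106,-0.0103,-0.004,1],[0,0,-0.3,0.0156,-0.0157,-0.004,1],[0,0,-0.3,0.0206,-0.0211,-0.004,1],[0,0,-0.3,0.0206,-0.0211,-0.004,1]]
  ]
}}

```text
time: 31.5
position: [0.5771, -0.1256, 0.0136]
tool_rot: [0.287, 0.647, -0.646, -0.285]
ft_force: [-0.3, 0.4, -2.9]
grip_width: 0.0593
```

```bash
python3 - <<'E'
from h import *; st();rk(S3)
i=camera_info("wrist");im=camera("wrist"); 
crop(im,170,0,390,130,3.5,"w20b.png")
E
```

```text
t 31.5 pos [ 0.5771 -0.1256  0.0136] jaw -137.7 down [ 0.003 -0.    -1.   ] q [-0.4   0.78  1.66  0.    0.7   2.  ] F [-0.3  0.4 -2.9] M [ 0.18  0.15 -0.01] w 0.0593
levelling rotvec deg [0.   0.15 0.  ]
slot x,y -0.066 0.0011
F slot x,y -0.5 0.1
```

View pics/w20b.png

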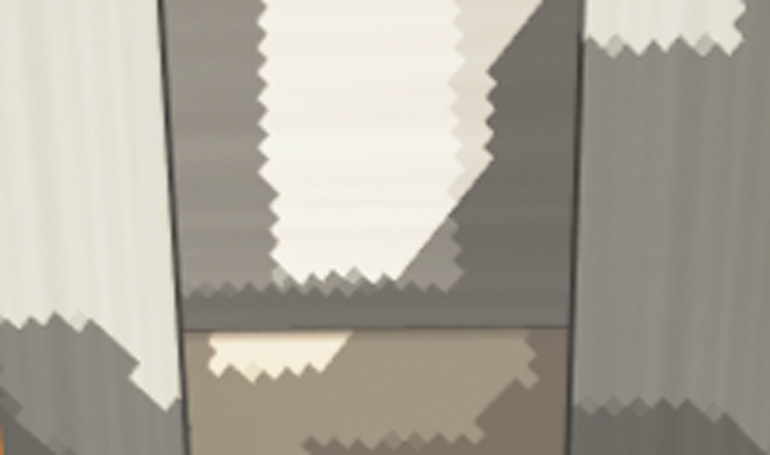

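Nose is in and centred. Sliding 50 mm further.

Request:
{"name": "jog_arm", "arguments": {
  "increments": [
    [[0,0,0,0.005,-0.0054,0,1],[0,0,0,0.01,-0.0108,0,1],[0,0,0,0.015,-0.0162,0,1],[0,0,0,0.02,-0.0216,0,1],[0,0,0,0.025,-0.027,0,1],[0,0,0,0.03,-0.0325,0,1],[0,0,0,0.0325,-0.035,0,1],[0,0,0,0.0325,-0.035,0,1]]
  ]
}}

```text
time: 32.35
position: [0.6092, -0.1605, 0.0135]
tool_rot: [0.287, 0.647, -0.646, -0.286]
ft_force: [0.1, 0.5, -2.2]
grip_width: 0.0597
```

```bash
python3 - <<'E'
from h import *; st();rk(S3)
i=camera_info("wrist");im=camera("wrist"); 
cv2.imwrite("pics/w21.png",im[:,:,::-1])
E
```

```text
t 32.35 pos [ 0.6092 -0.1605  0.0135] jaw -137.7 down [ 0.002  0.    -1.   ] q [-0.44  0.81  1.55  0.    0.77  1.97] F [ 0.1  0.5 -2.2] M [ 0.1   0.19 -0.06] w 0.0597
levelling rotvec deg [-0.03  0.09  0.  ]
slot x,y -0.0187 0.001
F slot x,y -0.3 0.4
```

View pics/w21.png

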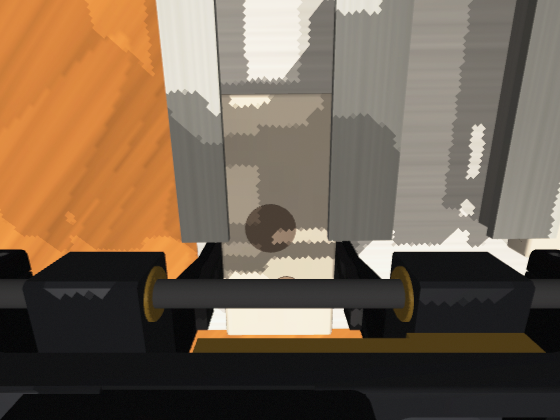

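Request:
{"name": "jog_arm", "arguments": {
  "increments": [
    [[0,0,0,0,0,-0.001,-0.6],[0,0,0,0,0,-0.001,-0.6],[0,0,0,0,0,-0.001,-0.6],[0,0,0,0,0,0.02,-0.6],[0,0,0,0,0,0.035,-0.6],[0,0,0,-0.02,0.022,0.035,0],[0,0,0,-0.04,0.044,0.035,1],[0,0,0,-0.051,0.0555,0.035,1]]
  ],
  "squeeze": 20
}}

```text
time: 33.2
position: [0.5557, -0.1028, 0.0491]
tool_rot: [0.285, 0.647, -0.646, -0.286]
ft_force: [0.6, 1.2, -0.9]
grip_width: 0.0532
```

Request:
{"name": "jog_arm", "arguments": {
  "increments": [
    [[0,0,0,0,0,0,1],[0,0,0,0,0,0,1],[0,0,0,0,0,0,1],[0,0,0,0,0,0,1],[0,0,0,0,0,0,1]]
  ]
}}

```text
time: 33.7
position: [0.5564, -0.1035, 0.0491]
tool_rot: [0.286, 0.647, -0.646, -0.286]
ft_force: [-0.9, -0.0, 0.5]
grip_width: 0.0135
```

```bash
python3 - <<'E'
from h import *; st();rk(S3)
i=camera_info("wrist");im=camera("wrist"); 
cv2.imwrite("pics/w22.png",im[:,:,::-1])
E
```

```text
t 33.7 pos [ 0.5564 -0.1035  0.0491] jaw -137.7 down [ 0.     0.001 -1.   ] q [-0.38  0.7   1.71  0.    0.73  2.02] F [-0.9 -0.   0.5] M [ 0.12  0.17 -0.01] w 0.0135
levelling rotvec deg [-0.08  0.01  0.  ]
slot x,y -0.0963 0.0009
F slot x,y -0.6 -0.7
```

View pics/w22.png

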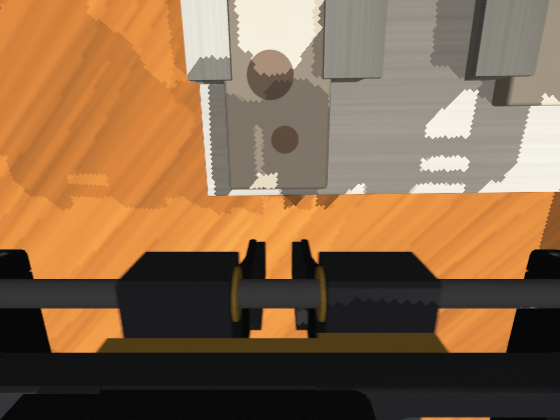

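The board lies in slot 3 with its rear at row 188. Lowering behind it and pushing ~70 mm.

Request:
{"name": "jog_arm", "arguments": {
  "increments": [
    [[0,0,0,0,0,-0.02,1],[0,0,0,0,0,-0.036,1],[0,0,0,0,0,-0.036,1],[0,0,0,0.006,-0.0065,-0.036,1],[0,0,0,0.012,-0.013,-0.036,1],[0,0,0,0.018,-0.0195,-0.036,1],[0,0,0,0.024,-0.026,-0.036,1],[0,0,0,0.03,-0.0325,-0.036,1]]
  ]
}}

```text
time: 34.55
position: [0.5865, -0.1363, 0.0135]
tool_rot: [0.286, 0.647, -0.646, -0.287]
ft_force: [-1.7, 1.5, 1.3]
grip_width: 0.0005
```

```bash
python3 - <<'E'
from h import *; st();rk(S3)
E
```

```text
t 34.55 pos [ 0.5865 -0.1363  0.0135] jaw -137.7 down [-0.001  0.002 -1.   ] q [-0.41  0.79  1.63  0.    0.73  1.99] F [-1.7  1.5  1.3] M [ 0.34  0.35 -0.02] w 0.0005
levelling rotvec deg [-0.1  -0.04 -0.  ]
slot x,y -0.0519 0.0007
F slot x,y -2.3 -0.2
```

Request:
{"name": "jog_arm", "arguments": {
  "increments": [
    [[0,0,0,0.004,-0.0043,0,1],[0,0,0,0.008,-0.0087,0,1],[0,0,0,0.012,-0.013,0,1],[0,0,0,0.014,-0.0152,0,1],[0,0,0,0.014,-0.0152,0,1]]
  ]
}}

```text
time: 35.05
position: [0.6012, -0.1522, 0.0135]
tool_rot: [0.286, 0.647, -0.646, -0.286]
ft_force: [0.5, -0.6, 0.5]
grip_width: 0.0003
```

```bash
python3 - <<'E'
from h import *; st();rk(S3)
E
```

```text
t 35.05 pos [ 0.6012 -0.1522  0.0135] jaw -137.7 down [ 0.001  0.001 -1.   ] q [-0.43  0.8   1.58  0.    0.76  1.97] F [ 0.5 -0.6  0.5] M [ 0.09  0.11 -0.07] w 0.0003
levelling rotvec deg [-0.05  0.05  0.  ]
slot x,y -0.0302 0.0008
F slot x,y 0.7 -0.0
```

Request:
{"name": "jog_arm", "arguments": {
  "increments": [
    [[0,0,0,0.002,-0.0022,0,1],[0,0,0,0.004,-0.0043,0,1],[0,0,0,0.007,-0.0076,0,1],[0,0,0,0.009,-0.0098,0,1],[0,0,0,0.009,-0.0098,0,1]]
  ]
}}

```text
time: 35.55
position: [0.6026, -0.1546, 0.0131]
tool_rot: [0.279, 0.649, -0.644, -0.294]
ft_force: [-9.8, 15.0, 13.1]
grip_width: 0.0005
```

```bash
python3 - <<'E'
from h import *; st();rk(S3)
E
```

```text
t 35.55 pos [ 0.6026 -0.1546  0.0131] jaw -137.8 down [-0.017  0.014 -1.   ] q [-0.43  0.81  1.56  0.01  0.79  1.97] F [-9.8 15.  13.1] M [2.57 1.78 0.01] w 0.0005
levelling rotvec deg [-0.79 -0.95 -0.  ]
slot x,y -0.0275 0.0002
F slot x,y -17.7 2.9
```

Home (17.7 N, no motion). Retreat, check, then the third board.

Request:
{"name": "jog_arm", "arguments": {
  "increments": [
    [[-0.8,-0.9,0,-0.007,0.0073,0,1],[-0.8,-0.9,0,-0.014,0.0147,0.02,1],[-0.8,-0.9,0,-0.02,0.025,0.06,1],[-0.8,-0.9,8,-0.035,0.06,0.1,1],[-0.8,-0.9,16,-0.055,0.1,0.11,0],[-0.8,-0.9,24,-0.075,0.14,0.11,-1],[-0.8,-0.9,32,-0.1,0.18,0.11,-1],[-0.8,-0.9,40,-0.12,0.22,0.11,-1]]
  ]
}}

```text
time: 36.35
position: [0.4821, 0.0665, 0.1237]
tool_rot: [-0.046, -0.703, 0.708, 0.046]
ft_force: [0.5, 1.2, 0.3]
grip_width: 0.0243
```

```bash
python3 - <<'E'
from h import *; st()
i=camera_info("wrist");im=camera("wrist"); 
cv2.imwrite("pics/w23.png",im[:,:,::-1])
for b in boards(im,i): print(*b)
im=camera("scene");cv2.imwrite("pics/s23.png",im[:,:,::-1])
for b in boards(im,camera_info("scene")): print(*b)
E
```

```text
t 36.35 pos [0.4821 0.0665 0.1237] jaw -97.5 down [-0.    -0.008 -1.   ] q [-0.09  0.5   1.87 -0.01  0.77  1.62] F [0.5 1.2 0.3] M [ 0.12  0.12 -0.01] w 0.0243
levelling rotvec deg [ 0.46 -0.02  0.  ]
[ 50. 329.] [383.4 306.8] [10.3 50.6] 168.3
[166. 223.] [477.6 168.5] [55.7 60.1] 85.9
[519.  55.] [ 576.1 -144.7] [ 54.  137.8] 44.4
[204. 276.] [768.6  19.5] [54.  55.7] 49.3
[356. 271.] [539.7 338. ] [44.9 46. ] 33.8
[474. 267.] [360.2 584.4] [20.5 83.2] 164.7
[376. 231.] [389.3 325.9] [56.  56.3] 167.6
[318. 221.] [444.  172.4] [ 57.7 127.7] 174.8
[542. 234.] [136.8 716.3] [ 63.4 239.1] 34.4
[168. 193.] [ 579.9 -251. ] [199.  285.9] 43.4
[43. 98.] [ 481.1 -996.7] [230.6 291.8] 61.0
[137.   6.] [ -334.5 -1366.5] [ 79.5 242.1] 178.7
```

View pics/s23.png

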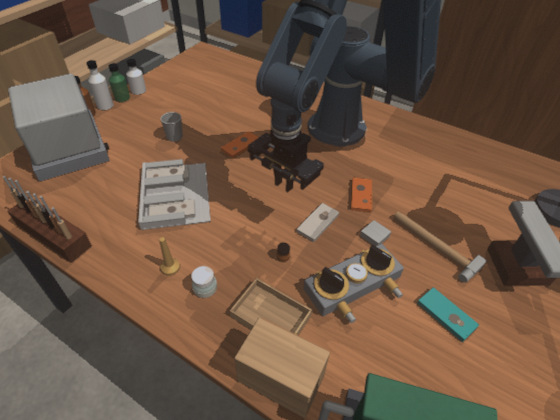

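Both racked boards look right and the third is unmoved at (443,171), yaw 175°. Positioning above it.

Request:
{"name": "jog_arm", "arguments": {
  "increments": [
    [[0.4,0,2.5,-0.02,0.035,0,-1],[0.4,0,2.5,-0.04,0.07,0,-1],[0.4,0,2.5,-0.059,0.106,0,-1],[0.4,0,2.5,-0.059,0.106,0,-1],[0.4,0,2.5,-0.059,0.106,0,-1],[0.4,0,2.5,-0.059,0.106,0,-1]]
  ]
}}

```text
time: 37.05
position: [0.4213, 0.1747, 0.1233]
tool_rot: [-0.029, -0.706, 0.706, 0.032]
ft_force: [0.4, -0.4, -0.3]
grip_width: 0.0804
```

```bash
python3 - <<'E'
from h import *; st()
print("orange",[ray(camera_info("scene"),p,.016)[:2].round(3) for p in [(361,193),(351,208),(371,210)]])
i=camera_info("wrist");im=camera("wrist"); 
cv2.imwrite("pics/w24.png",im[:,:,::-1])
for b in boards(im,i): print(*b)
E
```

```text
t 37.05 pos [0.4213 0.1747 0.1233] jaw -94.9 down [-0.004  0.    -1.   ] q [0.15 0.47 1.94 0.   0.73 1.8 ] F [ 0.4 -0.4 -0.3] M [ 0.05  0.08 -0.01] w 0.0804
levelling rotvec deg [-0.   -0.21 -0.  ]
orange [array([0.277, 0.227]), array([0.35 , 0.229]), array([0.325, 0.281])]
[119. 243.] [392.6 327.5] [56.8 58.9] 77.4
[ 31. 185.] [464.8 388.7] [38.3 41.2] 152.0
[281. 174.] [442.2 170.1] [ 58.9 128. ] 175.4
[53. 55.] [559.7 333.9] [54.4 80.7] 133.6
[ 9. 27.] [575.7 364. ] [17.7 42.6] 161.2
```

View pics/w24.png

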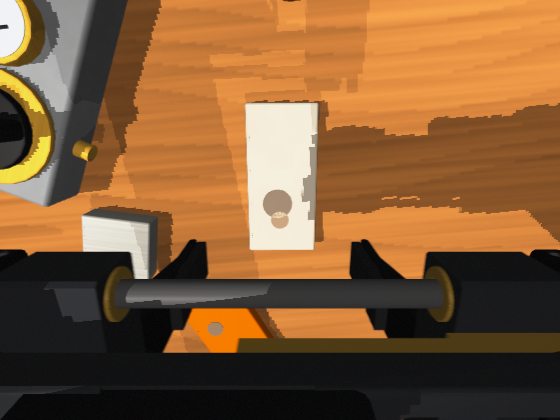

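Board 3 is at (442.2,170.1), yaw 175.4°. The orange board and the block are clear of the fingers. Descending.

Request:
{"name": "jog_arm", "arguments": {
  "increments": [
    [[0,-0.2,0.3,0.001,-0.003,-0.04,-1],[0,-0.2,0.3,0.001,-0.003,-0.08,-1],[0,-0.2,0.3,0.001,-0.003,-0.1,-1],[0,-0.2,0.3,0.001,-0.003,-0.1,-1],[0,-0.2,0.3,0.001,-0.003,-0.1,-1]]
  ]
}}

```text
time: 37.6
position: [0.423, 0.1706, 0.0232]
tool_rot: [-0.029, -0.706, 0.707, 0.03]
ft_force: [-0.0, 0.1, 0.4]
grip_width: 0.0871
```

```bash
python3 - <<'E'
from h import *; st()
E
```

```text
t 37.6 pos [0.423  0.1706 0.0232] jaw -94.8 down [-0.001 -0.    -1.   ] q [0.14 0.68 2.   0.   0.46 1.79] F [-0.   0.1  0.4] M [0.05 0.11 0.01] w 0.0871
levelling rotvec deg [ 0.   -0.04  0.  ]
```

Request:
{"name": "jog_arm", "arguments": {
  "increments": [
    [[0,0,0,0,0.001,-0.01,-1],[0,0,0,0,0.001,-0.019,-1],[0,0,0,0,0.001,-0.019,-1],[0,0,0,0,0.001,-0.019,1],[0,0,0,0,0.001,-0.019,1],[0,0,0,0,0.001,-0.019,1],[0,0,0,0,0.001,-0.019,1],[0,0,0,0,0.001,-0.019,1]]
  ],
  "squeeze": 45
}}

```text
time: 38.4
position: [0.4231, 0.1717, 0.0044]
tool_rot: [0.029, 0.707, -0.706, -0.029]
ft_force: [1.0, 0.2, 1.6]
grip_width: 0.0596
```

Request:
{"name": "jog_arm", "arguments": {
  "increments": [
    [[0,0,0,0,0,0.01,1],[0,0,0,0,0,0.03,1],[0,0,0,0,0,0.04,1],[0,0,0,0,0,0.04,1]]
  ]
}}

```text
time: 38.8
position: [0.424, 0.1719, 0.0459]
tool_rot: [0.03, 0.707, -0.706, -0.028]
ft_force: [-0.0, -0.1, -2.3]
grip_width: 0.0596
```

```bash
python3 - <<'E'
from h import *; st();rk(S2)
im=camera("scene");crop(im,210,140,390,260,4.3,"s25.png")
E
```

```text
t 38.8 pos [0.424  0.1719 0.0459] jaw -94.7 down [ 0.003  0.001 -1.   ] q [0.14 0.63 1.99 0.   0.52 1.79] F [-0.  -0.1 -2.3] M [0.04 0.13 0.  ] w 0.0596
levelling rotvec deg [-0.03  0.17  0.  ]
slot x,y -0.3884 0.1704
F slot x,y 0.1 -0.1
```

View pics/s25.png

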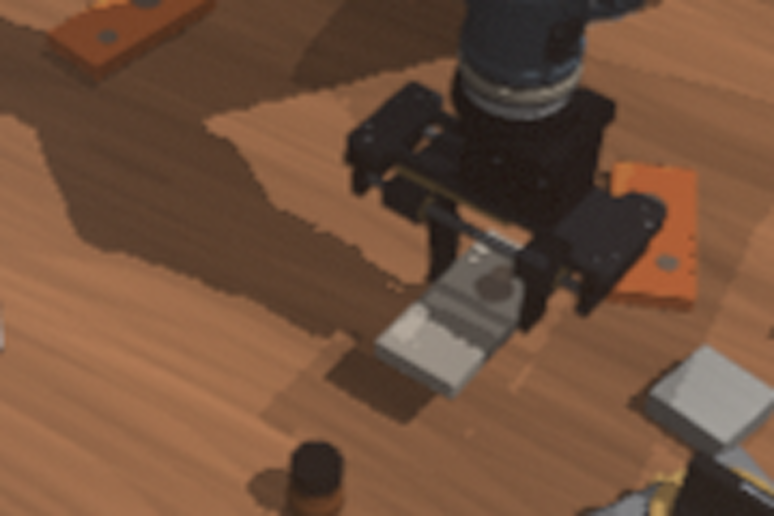

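Lifted level. Carrying it to slot 2.

Request:
{"name": "jog_arm", "arguments": {
  "increments": [
    [[0,0,-6,0.008,-0.04,0.005,1],[0,0,-12,0.016,-0.08,0.005,1],[0,0,-18,0.025,-0.12,0.005,1],[0,0,-24,0.033,-0.16,0.005,1],[0,0,-30,0.041,-0.2,0.005,1],[0,0,-36,0.05,-0.24,0.005,1],[0,0,-42,0.058,-0.28,0.005,1],[0,0,-42.6,0.067,-0.318,0.005,1]]
  ]
}}

```text
time: 39.65
position: [0.49, -0.1479, 0.0493]
tool_rot: [0.285, 0.647, -0.647, -0.285]
ft_force: [1.6, 0.1, -2.4]
grip_width: 0.0594
```

Request:
{"name": "jog_arm", "arguments": {
  "increments": [
    [[0,0,0,0,0,0,1],[0,0,0,0,0,0,1]]
  ]
}}

```text
time: 39.85
position: [0.4894, -0.1487, 0.0485]
tool_rot: [0.285, 0.647, -0.647, -0.286]
ft_force: [-0.8, 0.8, -1.9]
grip_width: 0.0594
```

```bash
python3 - <<'E'
from h import *; st();rk(S2)
i=camera_info("wrist");im=camera("wrist"); 
cv2.imwrite("pics/w26.png",im[:,:,::-1])
E
```

```text
t 39.85 pos [ 0.4894 -0.1487  0.0485] jaw -137.7 down [-0.002  0.001 -1.   ] q [-0.51  0.66  1.85  0.    0.63  1.89] F [-0.8  0.8 -1.9] M [0.17 0.14 0.01] w 0.0594
levelling rotvec deg [-0.06 -0.1  -0.  ]
slot x,y -0.1085 0.001
F slot x,y -1.1 -0.1
```

View pics/w26.png

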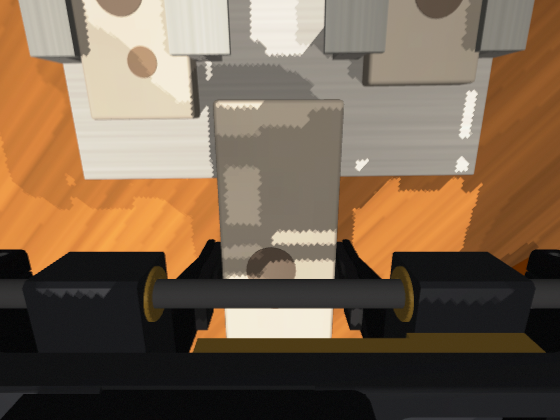

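The slot 3 board (left, end at row 118) now sticks out farther than the slot 1 board (row 83), so it seems to have been knocked or to have backed out. I'll set this board only part way into slot 2, then re-push slot 3. Closing in for the servo view.

Request:
{"name": "jog_arm", "arguments": {
  "increments": [
    [[0,0,0.2,0.002,-0.002,-0.015,1],[0,0,0.2,0.005,-0.005,-0.028,1],[0,0,0.2,0.007,-0.0075,-0.031,1],[0,0,0.2,0.007,-0.0075,-0.031,1],[0,0,0.2,0.007,-0.0075,-0.031,1]]
  ]
}}

```text
time: 40.4
position: [0.4957, -0.1544, 0.0175]
tool_rot: [0.283, 0.648, -0.647, -0.285]
ft_force: [-0.9, -0.2, -1.9]
grip_width: 0.0598
```

```bash
python3 - <<'E'
from h import *; st();rk(S2)
i=camera_info("wrist");im=camera("wrist"); 
crop(im,60,0,390,130,2.4,"w27b.png")
crop(im,170,0,390,130,3.5,"w27c.png")
E
```

```text
t 40.4 pos [ 0.4957 -0.1544  0.0175] jaw -137.3 down [-0.003  0.002 -1.   ] q [-0.52  0.73  1.84  0.    0.58  1.88] F [-0.9 -0.2 -1.9] M [ 0.1   0.1  -0.03] w 0.0598
levelling rotvec deg [-0.11 -0.18 -0.  ]
slot x,y -0.1 0.0018
F slot x,y -0.4 -0.8
```

View pics/w27b.png

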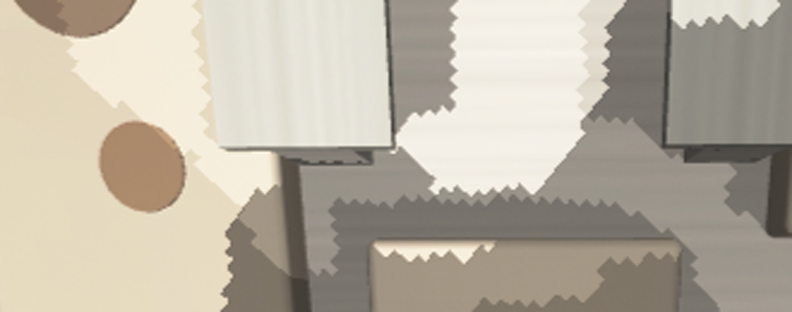

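View pics/w27c.png

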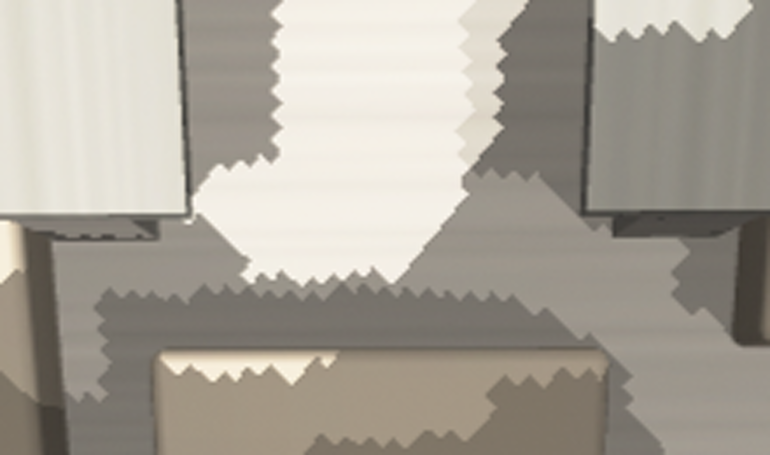

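The nose is 0.75 mm left of the slot centre with 17 mm to the mouth. The slot 3 board's tail is slightly yawed and stands ~35–40 mm out, so my fingers stop short of it at x=-50 mm.

Request:
{"name": "jog_arm", "arguments": {
  "increments": [
    [[0,0,0,-0.0006,-0.0005,-0.004,1],[0,0,0,-0.0006,-0.0005,-0.0045,1],[0,0,0,0.005,-0.0066,-0.0045,1],[0,0,0,0.011,-0.0131,-0.0045,1],[0,0,0,0.017,-0.0196,-0.0045,1],[0,0,0,0.019,-0.0217,-0.0045,1],[0,0,0,0.019,-0.0217,-0.0045,1]]
  ]
}}

```text
time: 41.15
position: [0.5155, -0.177, 0.0133]
tool_rot: [0.283, 0.648, -0.647, -0.285]
ft_force: [-0.8, 0.3, -2.0]
grip_width: 0.0595
```

```bash
python3 - <<'E'
from h import *; st();rk(S2)
i=camera_info("wrist");im=camera("wrist"); 
cv2.imwrite("pics/w28.png",im[:,:,::-1])
E
```

```text
t 41.15 pos [ 0.5155 -0.177   0.0133] jaw -137.4 down [-0.002  0.001 -1.   ] q [-0.54  0.75  1.77  0.    0.62  1.86] F [-0.8  0.3 -2. ] M [0.15 0.15 0.01] w 0.0595
levelling rotvec deg [-0.07 -0.11 -0.  ]
slot x,y -0.0699 0.001
F slot x,y -0.7 -0.4
```

View pics/w28.png

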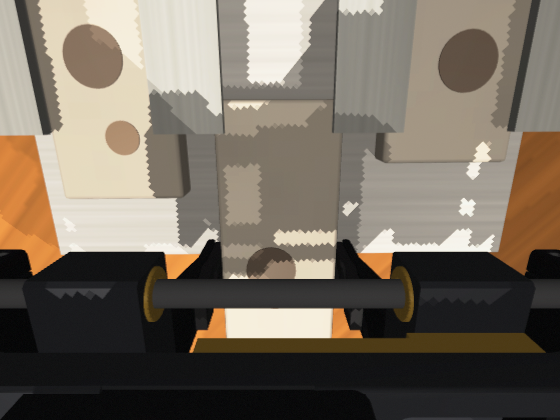

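Request:
{"name": "jog_arm", "arguments": {
  "increments": [
    [[0,0,0,0.004,-0.0043,0,1],[0,0,0,0.008,-0.0087,0,1],[0,0,0,0.012,-0.013,0,1],[0,0,0,0.012,-0.013,-0.001,1],[0,0,0,0.012,-0.013,-0.001,-0.55],[0,0,0,0.012,-0.013,-0.001,-0.55],[0,0,0,0.012,-0.013,-0.001,-0.55],[0,0,0,0.012,-0.013,0.015,-0.55]]
  ]
}}

```text
time: 42.0
position: [0.5253, -0.1885, 0.0269]
tool_rot: [0.281, 0.648, -0.647, -0.287]
ft_force: [-0.6, 0.5, 0.1]
grip_width: 0.067
```

```bash
python3 - <<'E'
from h import *; st();rk(S2)
E
```

```text
t 42.0 pos [ 0.5253 -0.1885  0.0269] jaw -137.4 down [-0.007  0.004 -1.   ] q [-0.54  0.74  1.73  0.    0.68  1.85] F [-0.6  0.5  0.1] M [ 0.09  0.12 -0.  ] w 0.067
levelling rotvec deg [-0.24 -0.38 -0.  ]
slot x,y -0.0548 0.0004
F slot x,y -0.8 -0.1
```

Request:
{"name": "jog_arm", "arguments": {
  "increments": [
    [[-0.2,-0.4,0,0,0,0.015,-0.55],[-0.2,-0.4,0,0,0,0.022,-0.5],[-0.2,-0.4,0,-0.02,0.022,0.022,0],[-0.2,-0.4,0,-0.04,0.044,0.022,1],[-0.2,-0.4,0,-0.047,0.051,0.022,1],[-0.2,-0.4,0,-0.047,0.051,0.022,1],[-0.2,-0.4,0,-0.047,0.051,0.022,1],[-0.2,-0.4,0,-0.047,0.051,0.022,1]]
  ],
  "squeeze": 20
}}

```text
time: 42.8
position: [0.4803, -0.139, 0.0491]
tool_rot: [0.285, 0.648, -0.647, -0.283]
ft_force: [-0.1, 0.5, -0.2]
grip_width: 0.0249
```

Request:
{"name": "jog_arm", "arguments": {
  "increments": [
    [[0,0,0,0,0,0,1],[0,0,0,0,0,0,1],[0,0,0,0,0,0,1]]
  ]
}}

```text
time: 43.1
position: [0.4806, -0.1394, 0.0491]
tool_rot: [0.286, 0.648, -0.647, -0.283]
ft_force: [0.3, -0.2, -0.7]
grip_width: 0.0032
```

```bash
python3 - <<'E'
from h import *; st();rk(S2)
i=camera_info("wrist");im=camera("wrist"); 
cv2.imwrite("pics/w29.png",im[:,:,::-1])
E
```

```text
t 43.1 pos [ 0.4806 -0.1394  0.0491] jaw -137.4 down [ 0.003 -0.001 -1.   ] q [-0.51  0.65  1.88  0.    0.6   1.89] F [ 0.3 -0.2 -0.7] M [ 0.06  0.09 -0.02] w 0.0032
levelling rotvec deg [0.07 0.2  0.  ]
slot x,y -0.1212 0.0009
F slot x,y 0.3 0.1
```

View pics/w29.png

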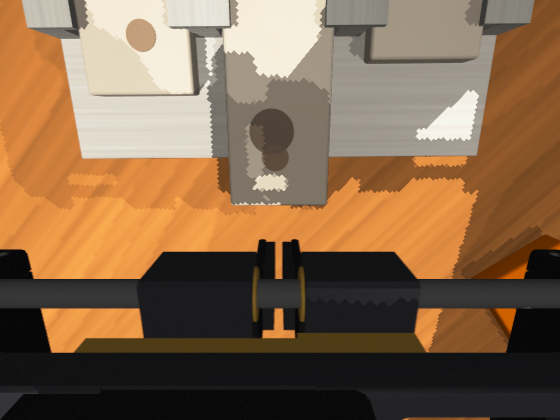

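The board is straight in slot 2. Lower behind it and push.

Request:
{"name": "jog_arm", "arguments": {
  "increments": [
    [[0,0,0,0,0,-0.02,1],[0,0,0,0,0,-0.036,1],[0,0,0,0,0,-0.036,1],[0,0,0,0.007,-0.0076,-0.036,1],[0,0,0,0.014,-0.0152,-0.036,1],[0,0,0,0.021,-0.0228,-0.036,1],[0,0,0,0.028,-0.0305,-0.036,1],[0,0,0,0.032,-0.035,-0.036,1]]
  ]
}}

```text
time: 43.95
position: [0.5138, -0.1756, 0.0136]
tool_rot: [0.286, 0.647, -0.647, -0.283]
ft_force: [-0.6, 1.4, 1.3]
grip_width: 0.0006
```

```bash
python3 - <<'E'
from h import *; st();rk(S2)
E
```

```text
t 43.95 pos [ 0.5138 -0.1756  0.0136] jaw -137.4 down [ 0.005 -0.002 -1.   ] q [-0.54  0.75  1.79  0.    0.6   1.86] F [-0.6  1.4  1.3] M [0.26 0.28 0.02] w 0.0006
levelling rotvec deg [0.12 0.28 0.  ]
slot x,y -0.0721 0.0007
F slot x,y -1.4 0.5
```

Request:
{"name": "jog_arm", "arguments": {
  "increments": [
    [[0,0,0,0.006,-0.0065,0,1],[0,0,0,0.012,-0.013,0,1],[0,0,0,0.018,-0.0196,0,1],[0,0,0,0.024,-0.0261,0,1],[0,0,0,0.026,-0.0282,0,1],[0,0,0,0.026,-0.0282,0,1]]
  ]
}}

```text
time: 44.55
position: [0.5406, -0.2046, 0.0136]
tool_rot: [-0.287, -0.647, 0.647, 0.282]
ft_force: [0.1, 0.1, -0.0]
grip_width: 0.0002
```

```bash
python3 - <<'E'
from h import *; st();rk(S2)
E
```

```text
t 44.55 pos [ 0.5406 -0.2046  0.0136] jaw -137.4 down [ 0.006 -0.003 -1.   ] q [-0.56  0.77  1.7   0.    0.67  1.84] F [ 0.1  0.1 -0. ] M [0.1  0.13 0.  ] w 0.0002
levelling rotvec deg [0.17 0.36 0.  ]
slot x,y -0.0326 0.0007
F slot x,y -0.0 0.2
```

Request:
{"name": "jog_arm", "arguments": {
  "increments": [
    [[0,0,0,0.002,-0.0022,0,1],[0,0,0,0.004,-0.0043,0,1],[0,0,0,0.007,-0.0076,0,1],[0,0,0,0.01,-0.0109,0,1],[0,0,0,0.01,-0.0109,0,1]]
  ]
}}

```text
time: 45.05
position: [0.544, -0.2094, 0.0129]
tool_rot: [0.281, 0.649, -0.646, -0.289]
ft_force: [-9.1, 10.9, 9.8]
grip_width: 0.0003
```

```bash
python3 - <<'E'
from h import *; st();rk(S2)
E
```

```text
t 45.05 pos [ 0.544  -0.2094  0.0129] jaw -137.5 down [-0.009  0.009 -1.   ] q [-0.56  0.78  1.67  0.    0.71  1.84] F [-9.1 10.9  9.8] M [1.92 1.43 0.02] w 0.0003
levelling rotvec deg [-0.51 -0.5  -0.  ]
slot x,y -0.0268 0.0
F slot x,y -14.2 0.7
```

Slot 2 is home (14 N at the same stop depth). Retreat and inspect all three.

Request:
{"name": "jog_arm", "arguments": {
  "increments": [
    [[-0.5,-0.5,0,-0.007,0.0073,0,1],[-0.5,-0.5,0,-0.014,0.0147,0.02,1],[-0.5,-0.5,0,-0.024,0.026,0.06,1],[-0.5,-0.5,0,-0.034,0.037,0.09,1],[-0.5,-0.5,0,-0.034,0.037,0.09,1],[-0.5,-0.5,0,-0.034,0.037,0.09,1]]
  ]
}}

```text
time: 45.65
position: [0.5109, -0.1728, 0.1037]
tool_rot: [-0.286, -0.647, 0.648, 0.283]
ft_force: [-0.8, -0.3, -0.7]
grip_width: 0.0002
```

```bash
python3 - <<'E'
from h import *; st();rk(S2);rk(S3)
import pickle
i=camera_info("wrist");pickle.dump(i,open("w30.pkl","wb"));im=camera("wrist"); 
cv2.imwrite("pics/w30.png",im[:,:,::-1])
E
```

```text
t 45.65 pos [ 0.5109 -0.1728  0.1037] jaw -137.4 down [ 0.003 -0.002 -1.   ] q [-0.53  0.59  1.76 -0.    0.8   1.87] F [-0.8 -0.3 -0.7] M [ 0.12  0.09 -0.01] w 0.0002
levelling rotvec deg [0.09 0.16 0.  ]
slot x,y -0.0762 0.0005
F slot x,y -0.3 -0.8
slot x,y -0.0763 -0.0795
F slot x,y -0.3 -0.8
```

View pics/w30.png

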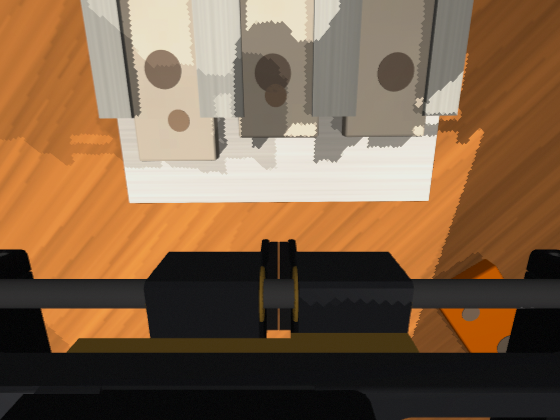

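Slots 1 and 2 are home (ends at row 136). Slot 3's end is at row 160, about 18 mm short. Moving over behind it and pushing again.

Request:
{"name": "jog_arm", "arguments": {
  "increments": [
    [[0,0,0,0.02,0.018,0,1],[0,0,0,0.04,0.036,0,1],[0,0,0,0.0584,0.0539,-0.02,1],[0,0,0,0.0584,0.0539,-0.06,1],[0,0,0,0.0584,0.0539,-0.085,1],[0,0,0,0.0584,0.0539,-0.09,1],[0,0,0,0.0584,0.0539,-0.09,1]]
  ]
}}

```text
time: 46.4
position: [0.568, -0.1188, 0.0109]
tool_rot: [-0.284, -0.647, 0.647, 0.286]
ft_force: [0.1, 0.7, -0.3]
grip_width: 0.0002
```

```bash
python3 - <<'E'
from h import *; st();rk(S3)
E
```

```text
t 46.4 pos [ 0.568  -0.1188  0.0109] jaw -137.5 down [-0.002  0.001 -1.   ] q [-0.4   0.78  1.68 -0.    0.68  2.  ] F [ 0.1  0.7 -0.3] M [0.1  0.16 0.01] w 0.0002
levelling rotvec deg [-0.04 -0.13 -0.  ]
slot x,y -0.0772 -0.001
F slot x,y -0.4 0.6
```

Request:
{"name": "jog_arm", "arguments": {
  "increments": [
    [[0,0,0,0.005,-0.0054,0,1],[0,0,0,0.01,-0.0108,0,1],[0,0,0,0.015,-0.0162,0,1],[0,0,0,0.02,-0.0216,0,1],[0,0,0,0.025,-0.027,0,1],[0,0,0,0.025,-0.027,0,1]]
  ]
}}

```text
time: 47.0
position: [0.5942, -0.1469, 0.0113]
tool_rot: [-0.285, -0.647, 0.647, 0.285]
ft_force: [-0.1, -0.4, -0.5]
grip_width: 0.0006
```

```bash
python3 - <<'E'
from h import *; st();rk(S3)
E
```

```text
t 47.0 pos [ 0.5942 -0.1469  0.0113] jaw -137.5 down [-0. -0. -1.] q [-0.42  0.8   1.6  -0.    0.74  1.98] F [-0.1 -0.4 -0.5] M [0.12 0.12 0.03] w 0.0006
levelling rotvec deg [ 0.01 -0.02  0.  ]
slot x,y -0.0389 -0.0008
F slot x,y 0.2 -0.3
```

Request:
{"name": "jog_arm", "arguments": {
  "increments": [
    [[0,0,0,0.002,-0.0022,0,1],[0,0,0,0.005,-0.0054,0,1],[0,0,0,0.008,-0.0087,0,1],[0,0,0,0.011,-0.012,0,1],[0,0,0,0.014,-0.0152,0,1],[0,0,0,0.014,-0.0152,0,1]]
  ]
}}

```text
time: 47.6
position: [0.6017, -0.1557, 0.0109]
tool_rot: [0.279, 0.648, -0.646, -0.292]
ft_force: [-9.3, 13.5, 12.5]
grip_width: 0.0003
```

```bash
python3 - <<'E'
from h import *; st();rk(S3)
E
```

```text
t 47.6 pos [ 0.6017 -0.1557  0.0109] jaw -137.6 down [-0.016  0.011 -1.   ] q [-0.43  0.81  1.56  0.01  0.79  1.96] F [-9.3 13.5 12.5] M [2.43 1.53 0.05] w 0.0003
levelling rotvec deg [-0.65 -0.89 -0.  ]
slot x,y -0.0273 -0.0012
F slot x,y -16.3 2.3
```

Home again at the same depth (-27.3 mm, 16 N). Retreat well clear and inspect.

Request:
{"name": "jog_arm", "arguments": {
  "increments": [
    [[-0.6,-0.8,0,-0.004,0.0043,0,1],[-0.6,-0.8,0,-0.012,0.013,0,1],[-0.6,-0.8,0,-0.025,0.02,0.03,1],[-0.6,-0.8,0,-0.05,-0.01,0.07,1],[-0.6,-0.8,0,-0.08,-0.02,0.11,1],[-0.6,-0.8,0,-0.09,-0.02,0.12,1],[-0.6,-0.8,0,-0.09,-0.02,0.12,1],[-0.6,-0.8,0,-0.09,-0.02,0.12,1]]
  ]
}}

```text
time: 48.4
position: [0.5124, -0.1761, 0.1311]
tool_rot: [0.285, 0.647, -0.647, -0.285]
ft_force: [-0.4, 0.2, -0.4]
grip_width: 0.0003
```

```bash
python3 - <<'E'
from h import *; st()
import pickle
i=camera_info("wrist");pickle.dump(i,open("w31.pkl","wb"));im=camera("wrist"); 
cv2.imwrite("pics/w31.png",im[:,:,::-1])
im=camera("scene"); cv2.imwrite("pics/s31.png",im[:,:,::-1])
for b in boards(im,camera_info("scene")): print(*b)
E
```

```text
t 48.4 pos [ 0.5124 -0.1761  0.1311] jaw -137.6 down [ 0. -0. -1.] q [-0.54  0.55  1.73  0.    0.87  1.86] F [-0.4  0.2 -0.4] M [0.1  0.09 0.02] w 0.0003
levelling rotvec deg [0.   0.01 0.  ]
[202. 275.] [769.   19.7] [53.1 55.1] 39.0
[357. 271.] [540.  338.1] [43.3 47.5] 26.4
[376. 231.] [389.4 325.9] [55.9 56.3] 167.9
[543. 234.] [136.7 716.5] [ 63. 239.] 34.4
[176. 196.] [ 591.1 -239.3] [199.2 252.1] 42.9
[43. 98.] [ 481.1 -996.9] [228.1 292.9] 61.6
[137.   6.] [ -335.4 -1366.5] [ 79.5 240.4] 178.7
```

View pics/w31.png

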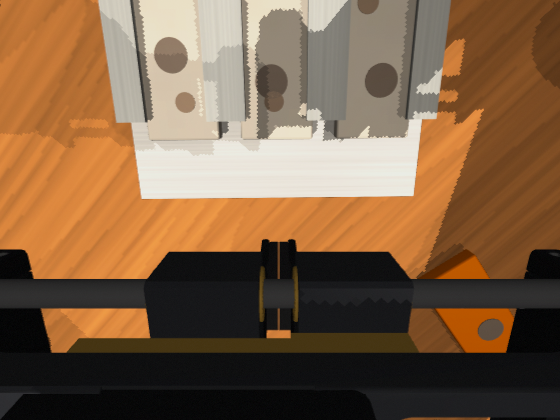

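View pics/s31.png

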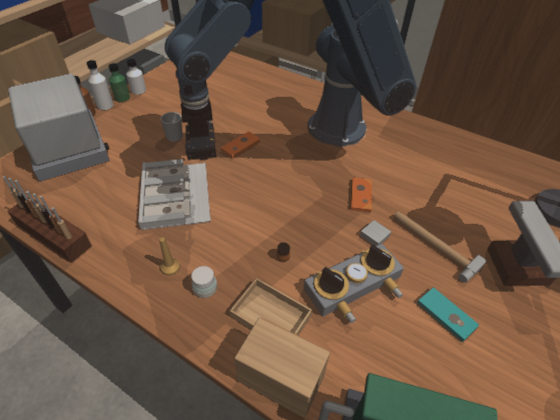

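All three board ends line up at rows 136–138, 15–18 mm out. I'll raise clear, let some time pass, and recheck the valves and rack before handing in.

Request:
{"name": "jog_arm", "arguments": {
  "increments": [
    [[0,0,0,-0.02,0.02,0.03,1],[0,0,0,-0.03,0.04,0.06,1],[0,0,0,-0.03,0.06,0.08,1],[0,0,0,-0.03,0.06,0.08,1],[0,0,0,-0.03,0.06,0.08,1],[0,0,0,-0.03,0.06,0.08,1],[0,0,0,-0.03,0.06,0.08,1],[0,0,0,-0.03,0.06,0.08,1]]
  ]
}}

```text
time: 49.3
position: [0.4819, -0.1158, 0.2088]
tool_rot: [0.284, 0.647, -0.647, -0.287]
ft_force: [0.1, -1.4, -0.0]
grip_width: 0.0008
```

```bash
python3 - <<'E'
from h import *; st()
import pickle
i=pickle.load(open("w31.pkl","rb"))
a=np.radians(-47.3)
# tails top edge z .022 in w31
for n,px,S in (("3",(184,139),S3),("2",(277,139),S2),("1",(372,137),S1)):
    p=ray(i,px,.022)[:2]-np.array(S); print(n,"tail x,y",(p@[np.cos(a),np.sin(a)]).round(4),(p@[-np.sin(a),np.cos(a)]).round(4))
im=camera("scene"); 
c1=cv2.resize(im[220:325,290:430],None,fx=2.8,fy=2.8,interpolation=cv2.INTER_CUBIC)
c2=cv2.resize(im[140:245,110:250],None,fx=2.8,fy=2.8,interpolation=cv2.INTER_CUBIC)
cv2.imwrite("pics/fin.png",np.hstack([c1,c2])[:,:,::-1])
E
```

```text
t 49.3 pos [ 0.4819 -0.1158  0.2088] jaw -137.6 down [-0.004  0.002 -1.   ] q [-0.46  0.38  1.76  0.    1.01  1.94] F [ 0.1 -1.4 -0. ] M [0.1  0.06 0.02] w 0.0008
levelling rotvec deg [-0.12 -0.22 -0.  ]
3 tail x,y -0.0156 -0.0018
2 tail x,y -0.0159 0.0004
1 tail x,y -0.0146 0.0011
```

View pics/fin.png

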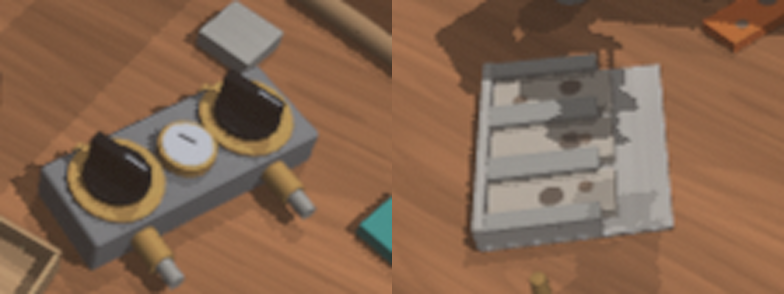

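The board tails measure -15.6, -15.9 and -14.6 mm, against 15 mm expected. Both knobs are parallel at the shut position, and the other things on the bench look unmoved. Handing in.

```bash
python3 -c "
from rig import *
print(hand_in())"
```

```text
the job is handed in; nothing more can be done
None
```

I shut both valves first, then put all three off-white boards into the rack, one to a slot, and handed the job in at about 49 s of the 208 s allowed.

- **Valves:** I turned each knob clockwise to its stop. The wrist moment rose to about 1.0 N·m on valve a and 0.9 N·m on valve b, and the bars slipped in the pads. In the last picture the two knobs are parallel.
- **Boards:** I slid each one in and pushed it against the back at 14–18 N until it stopped moving. In the last check the board ends stuck out 15.6, 15.9 and 14.6 mm (slots 3, 2, 1), against the expected 15 mm.
- **Other things:** the orange and turquoise look-alikes and the rest of the bench items were not touched and looked unmoved.

Two things disagreed along the way:

- **Rack position:** the scene-camera estimate was about 7 mm off sideways from the wrist-camera one. I used the wrist view, and the insertions confirmed it.
- **Slot 3 board:** after being pushed home it was later found about 18 mm out. It was probably the announced knock, though I did not see it happen. I pushed it home again to the same depth and rechecked it.

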